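# Put three things on their right instruments by way of a fresh coaster

### The job

The tall bottle belongs on the magnetic stirrer, the small brown bottle on the balance and the white box on the cooling block, but each stands on another's instrument. First lay the top coaster from the spring-loaded dispenser in the middle of the black mat, set one of the three aside upright on that coaster, and so bring all three to the middle of their own instruments, upright. Never tip one of the three over or stand it on the bare bench or bare mat, and leave the empty coaster on the mat.

Things in the scene. Friction and masses are not known exactly. Their poses are not given: they have to be found in the camera images.
- tall_bottle_center (a point): Tall white round bottle with a blue screw cap, 135 mm high, 0.15 to 0.31 kg; point on its axis half-way up (67.5 mm above its underside), z up the bottle. Body 64 mm across up to the shoulder; the cap on top is 37 mm across and takes up the last 20 mm (115 to 135 mm above the underside). Starts on the balance.
- small_bottle_center (a point): Small brown round bottle with a white cap, 75 mm high, 0.06 to 0.11 kg; point on its axis half-way up (37.5 mm above its underside), z up. Body 40 mm across up to 60 mm, cap 23 mm across over the last 12 mm. Starts on the cooling block.
- box_center (a point): Closed white oblong box, 62 mm (its x) by 100 mm (its y) by 39 mm high, 0.035 to 0.07 kg; point at its centre, half-way up (19.5 mm above its underside), z up. To be gripped across the 62 mm. Starts on the stirrer.
- coaster_center (a point): Top coaster of the three in the dispenser: round solid steel disc with a small cork inlay, 62 mm across, 12 mm thick, 0.15 kg; point at its centre, half-way up, z up. At the start only the lowest 3 mm of its edge stand between the dispenser's posts and 9 mm are free above them; it lifts straight out.
- dispenser_axis (a point): Spring-loaded coaster dispenser, fixed to the bench: round grey foot 100 mm across with an open cup and four upright steel posts (8 mm thick, 36.5 mm from the axis, in the diagonal directions of its x and y axes). Point on its axis, level with the tops of the posts, 63 mm above the bench. A spring platform (about 120 N/m) carries three stacked coasters and gives way when pressed; when the top one is lifted out the next rises 12 mm to its place.
- mat_top (a point): Square black rubber mat with a thin grey ring drawn on it, 110 x 110 mm, 3 mm thick, fixed flat on the bench, empty at the start; point at the middle of its upper face, z up. The fresh coaster goes here.
- balance_pan (a point): Slim balance, fixed: white housing 130 mm (x) by 112 mm with a display and two keys at the front and a round steel pan 92 mm across; point at the middle of the pan's upper face, 30 mm above the bench, z up, x from the display towards the pan. Place of the small brown bottle.
- stirrer_plate (a point): Slim magnetic stirrer, fixed: grey housing 130 mm (x) by 120 mm with one black knob at the front and a dark steel oblong plate 96 mm (x) by 112 mm (y); point at the middle of the plate's upper face, 30 mm above the bench, z up, x from the knob towards the plate. Place of the tall bottle.
- cooling_top (a point): Cooling block, fixed: bare aluminium slab 100 mm (x) by 110 mm (y) with fins along two sides, in a black foot tray 116 x 126 mm; point at the middle of its upper face, 30 mm above the bench, z up. Place of the white box.
Mind the look-alikes: they are no part of the job. Leave any yellow look-alike of the part that bears tall_bottle_center alone.

How it is judged (in metres and radians):
On the way, in this order (a step that is already met when the one before it is completed fails the run):
1. the top coaster lies flat in the middle of the mat, let go (horizontal distance between coaster_center and mat_top below 0.015 m and height (world z) of coaster_center between 0.005 and 0.013 m and angle between coaster_center's own z axis and vertical below 0.1 rad and contact force between the fingers and coaster below 0.1 N), for 0.2 s.
2. one of the three stands on the coaster, let go (((horizontal distance between tall_bottle_center and coaster_center below 0.02 m and height (world z) of tall_bottle_center between 0.0785 and 0.0865 m and angle between tall_bottle_center's own z axis and vertical below 0.1 rad and contact force between the fingers and tall_bottle below 0.1 N and linear speed of tall_bottle below 0.02 m/s and angular speed of tall_bottle below 0.3 rad/s) or (horizontal distance between small_bottle_center and coaster_center below 0.02 m and height (world z) of small_bottle_center between 0.0485 and 0.0565 m and angle between small_bottle_center's own z axis and vertical below 0.1 rad and contact force between the fingers and small_bottle below 0.1 N and linear speed of small_bottle below 0.02 m/s and angular speed of small_bottle below 0.3 rad/s) or (horizontal distance between box_center and coaster_center below 0.02 m and height (world z) of box_center between 0.0305 and 0.0385 m and angle between box_center's own z axis and vertical below 0.1 rad and contact force between the fingers and box below 0.1 N and linear speed of box below 0.02 m/s and angular speed of box below 0.3 rad/s))), for 0.2 s.
At the end, for the whole second after the job is handed in: Tall bottle on the stirrer plate, small brown bottle on the balance pan, white box on the cooling block, each upright within 0.1 rad, resting on its surface and centred within 15 mm of its middle (the box may point any way); the coaster lies flat on the mat, centred within 15 mm; all at rest (horizontal distance between tall_bottle_center and stirrer_plate below 0.015 m and height (world z) of tall_bottle_center between 0.0935 and 0.1015 m and angle between each of tall_bottle_center, small_bottle_center, box_center, coaster_center's own z axis and vertical below 0.1 rad and linear speed of each of tall_bottle, small_bottle, box, coaster below 0.02 m/s and angular speed of each of tall_bottle, small_bottle, box, coaster below 0.3 rad/s and horizontal distance between small_bottle_center and balance_pan below 0.015 m and height (world z) of small_bottle_center between 0.0635 and 0.0715 m and horizontal distance between box_center and cooling_top below 0.015 m and height (world z) of box_center between 0.0455 and 0.0535 m and horizontal distance between coaster_center and mat_top below 0.015 m and height (world z) of coaster_center between 0.005 and 0.013 m); the robot touches nothing.
It fails at once if the tall bottle is tipped or stands lower than on the coaster (on the bench or the bare mat) (angle between tall_bottle_center's own z axis and vertical above 0.7 rad or height (world z) of tall_bottle_center below 0.0745 m).
It fails at once if the small bottle is tipped or stands lower than on the coaster (on the bench or the bare mat) (angle between small_bottle_center's own z axis and vertical above 0.7 rad or height (world z) of small_bottle_center below 0.0445 m).
It fails at once if the box is tipped or stands lower than on the coaster (on the bench or the bare mat) (angle between box_center's own z axis and vertical above 0.7 rad or height (world z) of box_center below 0.0265 m).
It also fails if it takes over 120 s, if anything falls off the work surface, if the arm or the gripper's body presses on something with over 40 N, if the wrist force passes 120 N, or if a joint passes its speed limit or range.

### The arm

A 6-joint arm with a two-finger parallel gripper is mounted at the origin on a cart in front of the work surface, level with it; the furniture and walls round the work are solid. World frame = base frame: x ahead of the robot, y to its left, z up, the work surface at z = 0. Lengths are in mm, angles in rad, forces in N, time in s.
With the tool pointing down it reaches from about 275 to 725 mm from the base axis. Payload 15.9 kg.
Tool frame: the origin (TCP) lies at the very end of the fingers, on their centre line; the grasp point (between the pads) lies 19 mm behind it; z points along the fingers, y is the direction in which the jaws open and shut (so a half turn about z gives the same grasp; the last joint's range is limited). The gripper opens to 85 mm and grips with 20 to 120 N. Pads are 22 mm wide; open, the fingers measure 114 mm over their backs; the gripper's body (76 mm by 85 mm) begins 54 mm behind the grasp point. The pads swing forward as they close: fully open they stand 13 mm farther back than shut.
Start: joints at [1.152, 0.213, -0.034, 1.323, 0, 1.571], TCP at [203.325, 456.776, 231.306] pointing down, gripper open.
Joint ranges: [-2.98, 2.98], [-0.74, 1.72], [-1.14, 1.35], [-2.1, 2.04], [-1.57, 1.44], [-3.14, 3.14]. Speed limits (rad/s): [1.89, 1.89, 2.39, 2.57, 3.14, 3.14].

### API

Orientations are given as [roll, pitch, yaw] about the fixed x, y, z axes, in that order (R = Rz(yaw) Ry(pitch) Rx(roll)).
In Python, from plant import bot gives the robot as it stands.
- The arm moves only by the tool play_rows, never from a script. Its argument "moves" is a list of rows, each a list of 7 numbers: the turn, a rotation vector about the tool's x, y, z in rad, then the shift along the tool's x, y, z in mm, then the gripper command: -1 is shut, 1 is fully open, values between are in proportion. A call has 1 to 5 rows; each row shifts and turns the pose as measured when the row begins, along the tool's axes as they then stand; what a row does not reach is not made up. A row lasts 1/8 s, in which the tool goes at most 62.5 mm and 10.7 degrees, less where a joint would pass 70% of its speed; a pose out of reach is approached as far as the arm can. A call is refused whole if a number of a shift passes 62.5 or a number of a turn 0.188, either way. A call with a gripper value outside its range is refused whole. The fingers move at their own pace and stop on an object; "newtons" is the grip in N (left out, the last holds). Time passes only in rows, so rows that do not move let the fingers close. It gives the time, the measured TCP pose, the force and the opening at its end, in the units of the state.
- bot.get_state(): the state, without advancing time (a new reading comes with each control period).
- bot.grab_frame(name): name is "scene" or "top"; returns a dict with "image" (384x512x3 uint8, red, green, blue), "fx", "fy", "cx", "cy" (pixels), "extrinsics" (4x4, takes a point from camera to world coordinates). Camera axes: x right, y up, looking along -z (the intrinsics and any distortion apply to the point x, -y, -z); pixel columns grow to the right and rows downward; lengths in mm; the calibration is good to about 2 mm. A picture is of the moment at which its call begins. There is no depth.
- bot.hand_in(): hands the job in, once; it reports no verdict.
Trained networks look in a picture, given as the dict that the camera call returned (one of the last four; its "shot" number tells which), for a name from the list of things; names that differ only in an ending like _2 or _b are one class to them, and where a whole thing is asked for, a point or a joint stands for the part that bears it (a point fixed in the world has none). Each returns a list of dicts, best first, with "score" (0 to 1); they miss things now and then, are a little off and sometimes report something else, mostly with a low value. They report only what shows in the picture. A call takes as long as a camera call. They do not tell look-alikes from the thing itself.
- bot.spot_in(picture, query): "point" ([row, column] in pixels, amid what is visible of it).
- bot.cut_out(picture, query): "pixels" (384x512 bool, what is visible of it) and "point" ([row, column] in pixels, amid what is visible of it).
The state is a dict: "time_s": time; "joint_positions": joint angles; "dq": joint speeds; "joint_efforts": joint torques, N m; "position": TCP position; "ee_rot": TCP orientation; "contact_force": force on the tool from outside, world axes, zero at the start; "moment": the same for the moment, N m; "grip_width": finger opening in mm.
Only numpy, scipy, OpenCV 4.12 (cv2) and the standard library are available. Lean on these libraries where they do the work, as an engineer would, in place of code of your own. Each camera call takes 0.05 s, during which the arm holds its last target.

## Working session

There is one attempt and no reset: what is moved stays moved. The work goes in short steps, Python scripts to look and compute and a tool call to move; the robot and the scene stay as the last step left them, time stands still between calls to the robot, and variables do not carry over. Pictures are saved under pics/ and viewed, and the job is handed in when it is done.

Besides the shell and the picture viewer there is one more tool, called after "Emit:" as name(argument=value, ...), one argument or row to a line, values as JSON. play_rows: Moves the arm, as the interface text tells. Its arguments: {"type":"object","properties":{"moves":{"type":"array"},"newtons":{"type":"number"}},"required":["moves"]}

```bash
ls; mkdir -p pics; cat > h.py <<'E'
import numpy as np, cv2
from plant import bot
def grab(n,name):
    f=bot.grab_frame(n); cv2.imwrite(f'pics/{name}.png',f['image'][:,:,::-1]); return f
def ray(f,px):
    r,c=px; E=np.array(f['extrinsics']); d=np.array([(c-f['cx'])/f['fx'],-(r-f['cy'])/f['fy'],-1.]); return E[:3,3],E[:3,:3]@d
def at_z(f,px,z):
    o,d=ray(f,px); return o+d*(z-o[2])/d[2]
def proj(f,p):
    E=np.array(f['extrinsics']); q=E[:3,:3].T@(np.array(p,float)-E[:3,3]); return (f['cy']+f['fy']*q[1]/q[2], f['cx']-f['fx']*q[0]/q[2])
E
python3 - <<'E'
from h import *
np.set_printoptions(precision=3,suppress=True)
for n in('scene','top'):
    f=grab(n,n+'0'); print(n,f.keys(),f['fx'],f['fy'],f['cx'],f['cy'],np.array(f['extrinsics']))
    for q in 'tall_bottle_center small_bottle_center box_center coaster_center dispenser_axis mat_top balance_pan stirrer_plate cooling_top'.split():
        print(q,[(np.round(d['point'],1),round(d['score'],2)) for d in bot.spot_in(f,q)[:3]])
    for k in f:
        if k not in('image','extrinsics'):print(k,f[k])
print(bot.get_state())
E
```

```text
pics
scene dict_keys(['image', 'fx', 'fy', 'cx', 'cy', 'extrinsics', 'shot']) 349.6462993729123 349.6462993729123 256.57250182465265 190.75536085295923 [[   0.739    0.333   -0.585  -83.958]
 [  -0.673    0.385   -0.631 -707.121]
 [   0.016    0.861    0.509  661.53 ]
 [   0.       0.       0.       1.   ]]
tall_bottle_center [(array([189.7, 300.2]), 0.79), (array([171.7, 252.3]), 0.74), (array([198.7, 324. ]), 0.66)]
small_bottle_center [(array([259.3, 331.3]), 0.65)]
box_center [(array([167.9, 188.7]), 0.79)]
coaster_center [(array([209.1, 220.4]), 0.63)]
dispenser_axis [(array([226.6, 221.4]), 0.86)]
mat_top []
balance_pan [(array([189.9, 245. ]), 0.93)]
stirrer_plate [(array([176.9, 185.8]), 0.96), (array([189.7, 244.9]), 0.7)]
cooling_top [(array([280.6, 327.4]), 0.8)]
fx 349.6462993729123
fy 349.6462993729123
cx 256.57250182465265
cy 190.75536085295923
shot 1
top dict_keys(['image', 'fx', 'fy', 'cx', 'cy', 'extrinsics', 'shot']) 434.94830235064603 434.94830235064603 250.4978281639569 201.58667213537615 [[   0.004    0.996   -0.086  478.565]
 [  -1.       0.002   -0.027    3.569
[... 459 characters left out ...]
e_pan [(array([186.5, 220.8]), 0.97)]
stirrer_plate [(array([231.5, 137.4]), 0.9)]
cooling_top [(array([229.2, 135.5]), 0.67), (array([219.8, 387.8]), 0.63)]
fx 434.94830235064603
fy 434.94830235064603
cx 250.4978281639569
cy 201.58667213537615
shot 2
{'time_s': 1.0, 'joint_positions': array([ 1.152,  0.213, -0.034,  1.323, -0.   ,  1.571]), 'dq': array([ 0.002,  0.   ,  0.001,  0.   ,  0.   , -0.001]), 'joint_efforts': array([ -0.001, -68.597,  48.733,   0.001,  -0.   ,  -0.   ]), 'position': array([203.343, 456.787, 231.319]), 'ee_rot': array([3.142, 0.   , 2.723]), 'contact_force': array([-0.299,  0.556,  0.182]), 'moment': array([ 0.018, -0.021,  0.044]), 'grip_width': 85.33597642142558}
```

```bash
python3 -c "
import cv2
for n in('scene0','top0'):
    i=cv2.imread(f'pics/{n}.png');cv2.imwrite(f'pics/{n}b.png',cv2.resize(i,None,fx=1.5,fy=1.5,interpolation=cv2.INTER_CUBIC))"
```

```text
(no output)
```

View pics/scene0b.png

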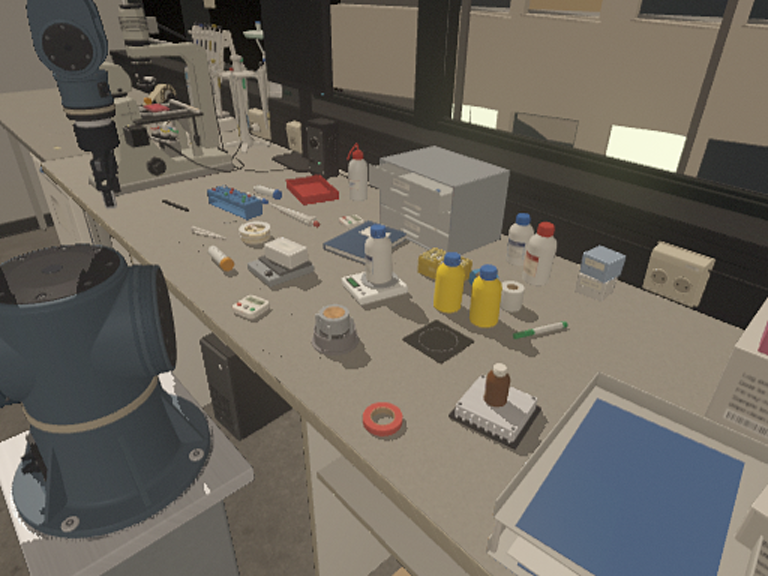

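View pics/top0b.png

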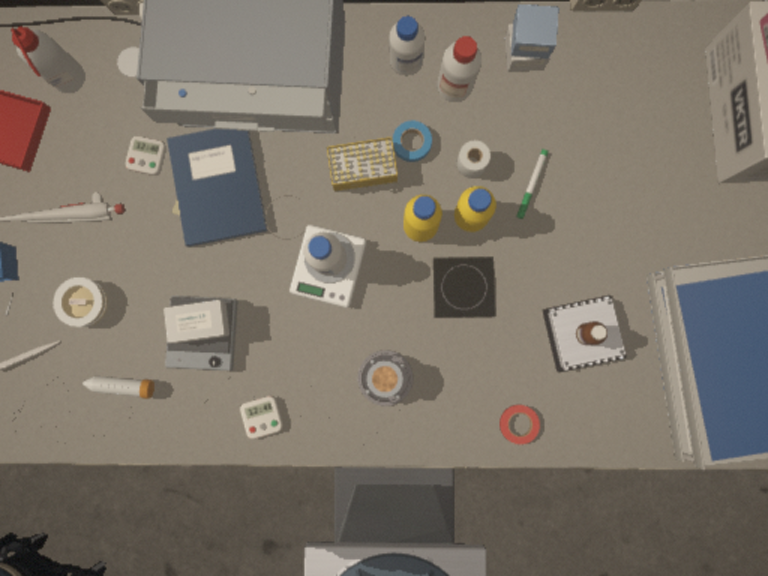

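The balance bottle (white body, blue cap, top px (169,217)) is the tall bottle. Its look-alikes are two yellow bottles at top px (145,282) and (139,318), a white bottle with a blue cap at the back at (30,270), and one with a red cap at (47,306). The small brown bottle is alone on the cooling block at (222,395). The dispenser at (252,256) holds the coasters; the tape rolls at (283,347) and (94,275) are not coasters. Next are close crops.

```bash
cat > crop.py <<'E'
import cv2,sys
def crop(src,out,r0,c0,h,w,s):
    i=cv2.imread(src)[r0:r0+h,c0:c0+w]
    i=cv2.resize(i,None,fx=s,fy=s,interpolation=cv2.INTER_CUBIC)
    for r in range(r0,r0+h):
        if r%10==0:
            cv2.line(i,(0,int((r-r0+.5)*s)),(6,int((r-r0+.5)*s)),(0,255,255),1); cv2.putText(i,str(r),(8,int((r-r0+.5)*s)+4),0,.35,(0,255,255),1)
    for c in range(c0,c0+w):
        if c%10==0:
            cv2.line(i,(int((c-c0+.5)*s),0),(int((c-c0+.5)*s),6),(0,255,0),1); cv2.putText(i,str(c),(int((c-c0+.5)*s)-8,16),0,.35,(0,255,0),1)
    cv2.imwrite(out,i)
E
python3 - <<'E'
from crop import crop
crop('pics/top0.png','pics/t_bal.png',145,185,65,65,9)
crop('pics/top0.png','pics/t_stir.png',190,100,65,65,9)
crop('pics/top0.png','pics/t_cool.png',190,355,65,70,9)
crop('pics/top0.png','pics/t_mat.png',120,265,100,75,6)
crop('pics/top0.png','pics/t_disp.png',225,230,50,55,10)
E
```

```text
(no output)
```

View pics/t_bal.png

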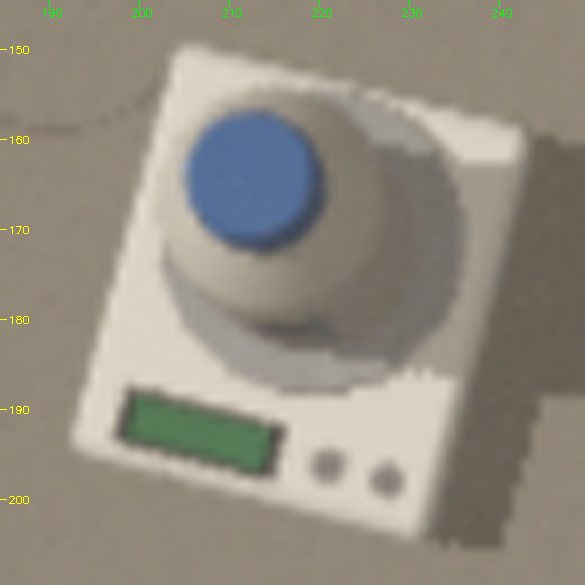

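View pics/t_stir.png

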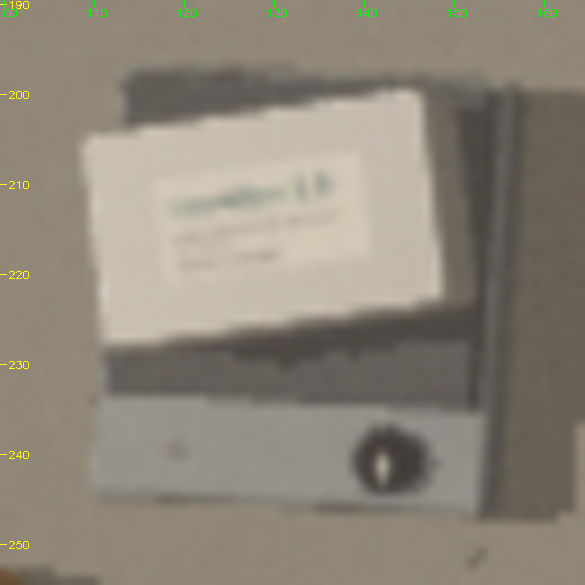

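View pics/t_cool.png

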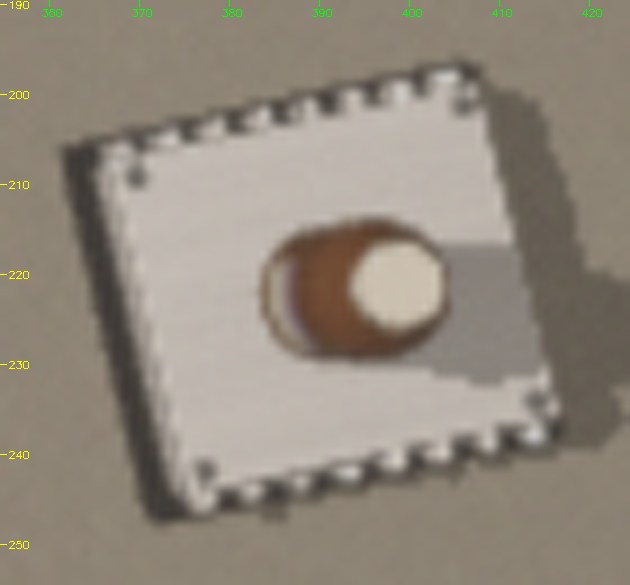

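View pics/t_mat.png

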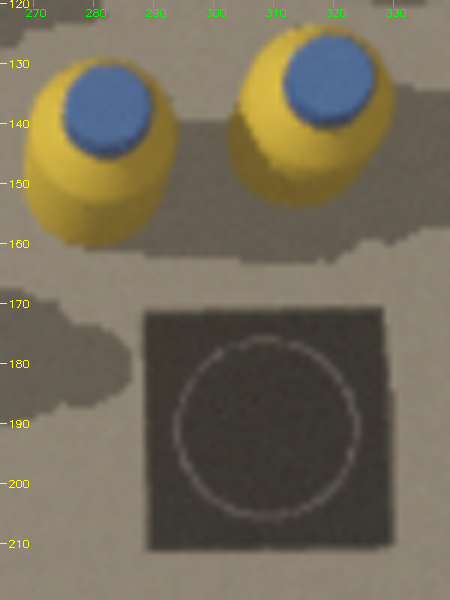

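View pics/t_disp.png

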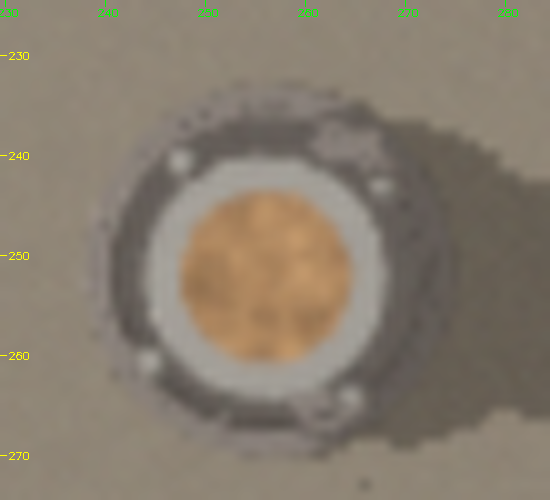

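```bash
cat > m.py <<'E'
from h import *
np.set_printoptions(precision=1,suppress=True)
f=bot.grab_frame('top')
P=lambda x,y,s,r0,c0:(y/s-.5+r0,x/s-.5+c0)
def W(pts,z,s,r0,c0): return np.array([at_z(f,P(x,y,s,r0,c0),z)[:2] for x,y in pts])
ang=lambda v:np.arctan2(v[1],v[0])
print('tall cap',W([(252,177)],165,9,145,185))
pan=W([(463,240),(440,150),(315,393),(175,270),(410,375),(210,350),(350,90)],30,9,145,185)
A=np.c_[2*pan,np.ones(len(pan))];s=np.linalg.lstsq(A,(pan**2).sum(1),rcond=None)[0];print('pan',s[:2],np.sqrt(s[2]+s[0]**2+s[1]**2))
hb=W([(177,45),(525,125),(425,535),(75,445)],28,9,145,185);print('bal housing',hb,hb.mean(0),ang(hb[0]-hb[3]),ang(hb[1]-hb[2]))
st=W([(125,80),(500,88),(482,410),(105,393)],30,9,190,100);print('stir',st,st.mean(0),ang(st[0]-st[3]),ang(st[3]-st[2]), np.linalg.norm(st[0]-st[3]),np.linalg.norm(st[2]-st[3]))
bx=W([(82,138),(420,90),(443,297),(105,347)],69,9,190,100);print('box',bx.mean(0),'short',ang(bx[0]-bx[3]),ang(bx[1]-bx[2]),'long',ang(bx[0]-bx[1]),np.linalg.norm(bx[0]-bx[3]),np.linalg.norm(bx[2]-bx[3]))
cl=W([(137,177),(462,103),(535,400),(205,470)],30,9,190,355);print('cool',cl.mean(0),ang(cl[0]-cl[3]),ang(cl[0]-cl[1]),np.linalg.norm(cl[0]-cl[3]),np.linalg.norm(cl[2]-cl[3]))
print('small cap',W([(398,285)],105,9,190,355))
mt=W([(143,312),(382,308),(394,547),(148,550)],3,6,120,265);print('mat',mt.mean(0),W([(267,428)],3,6,120,265),np.linalg.norm(mt[0]-mt[1]))
print('coaster',W([(266,278)],72,10,225,230))
d=W([(180,161),(380,186),(350,396),(148,360)],63,10,225,230);print('disp',d.mean(0),ang(d[0]-d[2])-np.pi/4,ang(d[3]-d[1])-np.pi/4,np.linalg.norm(d[0]-d[2]))
print('yellow caps',W([(107,112),(330,80)],135,6,120,265))
E
python3 m.py
python3 - <<'E'
from crop import crop
crop('pics/scene0.png','pics/s_a.png',150,150,100,140,5)
crop('pics/scene0.png','pics/s_b.png',150,265,150,115,5)
E
```

```text
tall cap [[655.9 121.6]]
pan [659.4 116.5] 45.371063144622674
bal housing [[719.9 160.5]
 [695.5  55.8]
 [572.4  84.8]
 [599.1 189.3]] [646.7 122.6] -0.23440060711138772 -0.23115315119421162
stir [[586.6 403. ]
 [584.4 290.4]
 [488.8 293.5]
 [493.4 406.1]] [538.3 348.2] -0.03237951911064701 1.5301702944811084 93.22988649623676 112.65332218580946
box [543.3 348.5] short 0.1425328245577902 0.13575464219539563 long 1.7137737114544591 60.692935823850064 98.26982245217955
cool [ 527.2 -336.8] 0.20770383739222475 1.7979840342834912 87.32324185828163 97.93527648538647
small cap [[ 524.6 -331.8]]
mat [ 610.3 -123.5] [[ 610.7 -123.7]] 108.45525813839676
coaster [[445.9  18.7]]
disp [446.2  19.3] -0.15231644164470204 1.430249685824915 73.83394188595777
yellow caps [[ 725.4  -45.4]
 [ 738.4 -136.1]]
```

View pics/s_a.png

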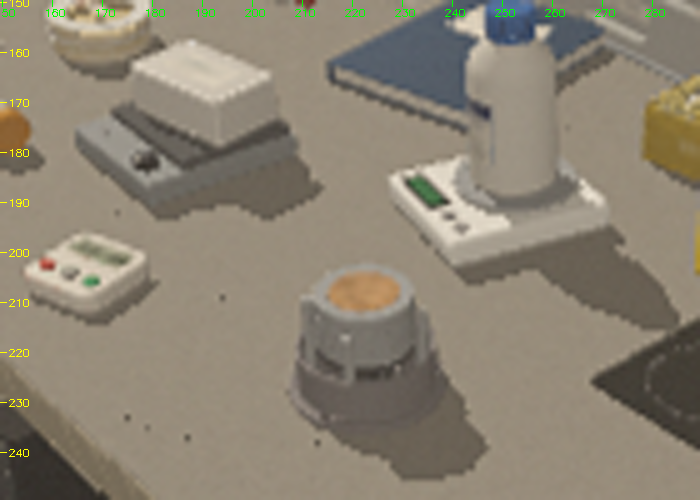

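View pics/s_b.png

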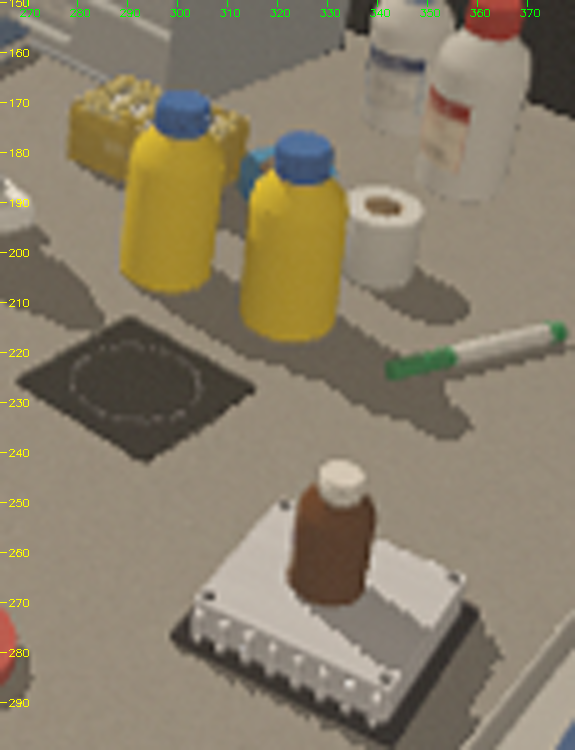

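```bash
python3 - <<'E'
from h import *
np.set_printoptions(precision=1,suppress=True)
f=bot.grab_frame('scene')
Q=lambda x,y,c0:(y/5-.5+150,x/5-.5+c0)
print('coaster',at_z(f,Q(362,291,150),72))
print('mat',at_z(f,Q(135,382,265),3))
print('small cap',at_z(f,Q(342,470,265),105))
print('cool',[at_z(f,Q(x,y,265),30) for x,y in[(285,506),(456,578),(386,678),(209,597)]])
print('cool',np.mean([at_z(f,Q(x,y,265),30) for x,y in[(285,506),(456,578),(386,678),(209,597)]],0))
print('box',np.mean([at_z(f,Q(x,y,150),69) for x,y in[(193,40),(273,78),(217,112),(133,75)]],0))
print('stir plate corners',[at_z(f,Q(x,y,150),30) for x,y in[(108,110),(190,165),(296,130)]])
c=bot.cut_out(f,'tall_bottle_center')
for d in c: print(d['score'],d['point'])
d=[d for d in c if abs(d['point'][1]-252)<8][0]
r,cc=np.where(d['pixels']);print(r.min(),r.max(),[(k,cc[r==k].min(),cc[r==k].max()) for k in range(r.min(),r.max()+1,3)])
for z in(165,145,130,30):print(z,proj(f,(656,121.6,z)))
E
```

```text
coaster [445.6  17.9  72. ]
mat [ 610. -125.    3.]
small cap [ 526.3 -334.1  105. ]
cool [array([ 559.3, -282.1,   30. ]), array([ 581.4, -378.1,   30. ]), array([ 494.7, -396.1,   30. ]), array([ 472.7, -301.4,   30. ])]
cool [ 527.  -339.4   30. ]
box [538.5 335.5  69. ]
stir plate corners [array([490.2, 401.3,  30. ]), array([490.5, 285.8,  30. ]), array([581.2, 279.8,  30. ])]
0.95 [196.8, 323.5]
0.91 [187.5, 299.9]
0.59 [171.7, 252.2]
149 189 [(149, np.int64(251), np.int64(252)), (152, np.int64(247), np.int64(256)), (155, np.int64(247), np.int64(256)), (158, np.int64(246), np.int64(258)), (161, np.int64(244), np.int64(260)), (164, np.int64(243), np.int64(260)), (167, np.int64(243), np.int64(260)), (170, np.int64(243), np.int64(260)), (173, np.int64(243), np.int64(260)), (176, np.int64(243), np.int64(260)), (179, np.int64(243), np.int64(260)), (182, np.int64(243), np.int64(260)), (185, np.int64(244), np.int64(260)), (188, np.int64(247), np.int64(257))]
165 (np.float64(150.7546744092723), np.float64(251.15992581653612))
145 (np.float64(156.02567109482465), np.float64(251.11530078746298))
130 (np.float64(159.92151128888892), np.float64(251.08231803442862))
30 (np.float64(184.7039140508696), np.float64(250.87250658704392))
```

```bash
python3 - <<'E'
from h import *
np.set_printoptions(precision=1,suppress=True)
f=bot.grab_frame('scene')
i=f['image'][:,:,::-1].copy(); s=8;r0,c0=145,155
i=cv2.resize(i[r0:r0+60,c0:c0+90],None,fx=s,fy=s,interpolation=cv2.INTER_CUBIC)
def rect(cx,cy,yaw,lx,ly,z,col):
    R=np.array([[np.cos(yaw),-np.sin(yaw)],[np.sin(yaw),np.cos(yaw)]])
    p=[np.array([cx,cy])+R@[a*lx/2,b*ly/2] for a,b in((1,1),(1,-1),(-1,-1),(-1,1))]
    q=[proj(f,(*k,z)) for k in p]; q=np.array([((c-c0+.5)*s,(r-r0+.5)*s) for r,c in q]).astype(int)
    cv2.polylines(i,[q],True,col,1)
rect(543.3,348.5,.139,62,100,69,(0,0,255))
rect(543.3,348.5,.139,62,100,30,(0,160,255))
rect(538.3,348.2,-.036,96,112,30,(0,255,0))
cv2.imwrite('pics/s_st.png',i)
E
```

```text
(no output)
```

View pics/s_st.png

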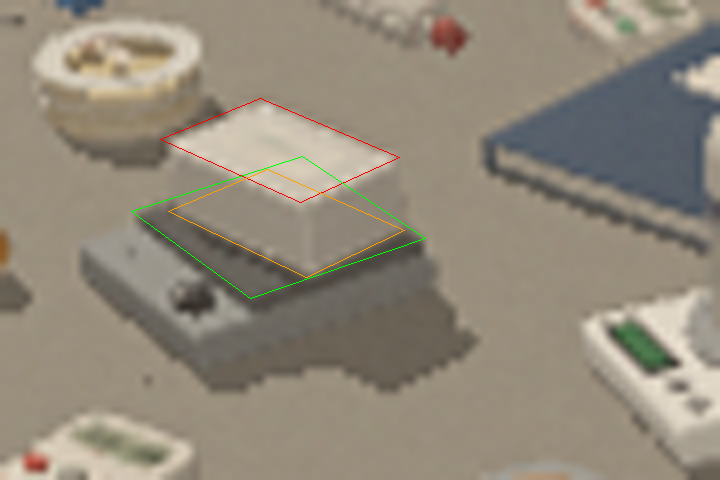

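```bash
cat > go.py <<'E'
# usage: go.py x y z psi grip [stepmm] -> prints rows (tool frame) to reach target
import sys
from plant import bot
import numpy as np
from scipy.spatial.transform import Rotation as R
x,y,z,psi,g=map(float,sys.argv[1:6]); st=float(sys.argv[6]) if len(sys.argv)>6 else 58
s=bot.get_state(); p=np.array(s['position']); A=R.from_euler('xyz',s['ee_rot']); B=R.from_euler('xyz',[np.pi,0,psi])
print('t %.2f'%s['time_s'],np.round(p,1),'rpy',np.round(s['ee_rot'],3),'F',np.round(s['contact_force'],1),'w %.1f'%s['grip_width'],'j',np.round(s['joint_positions'],2))
D=np.array([x,y,z])-p; rv=(A.inv()*B).as_rotvec()
n=max(1,int(np.ceil(max(np.linalg.norm(D)/st,np.linalg.norm(rv)/.17))))
print('n',n)
rows=[]
for i in range(n):
    d=A.inv().apply(D/n); w=rv/n
    rows.append([round(float(v),3) for v in w]+[round(float(v),1) for v in d]+[g]); A=A*R.from_rotvec(w)
for k in range(0,n,5): print(str(rows[k:k+5]).replace(' ',''))
E
python3 go.py 446 18.5 200 1.425 1
```

```text
t 1.20 [203.3 456.7 231.3] rpy [-3.142  0.     2.723] F [0.5 0.5 0.1] w 85.4 j [ 1.15  0.21 -0.03  1.32 -0.    1.57]
n 9
[[-0.0,0.0,0.144,-44.4,-33.5,3.5,1.0],[-0.0,0.0,0.144,-48.8,-26.8,3.5,1.0],[-0.0,0.0,0.144,-52.1,-19.5,3.5,1.0],[-0.0,0.0,0.144,-54.4,-11.8,3.5,1.0],[-0.0,0.0,0.144,-55.5,-3.9,3.5,1.0]]
[[-0.0,0.0,0.144,-55.5,4.2,3.5,1.0],[-0.0,0.0,0.144,-54.3,12.1,3.5,1.0],[-0.0,0.0,0.144,-52.0,19.8,3.5,1.0],[-0.0,0.0,0.144,-48.7,27.0,3.5,1.0]]
```

Emit:
play_rows(
  moves=[
    [0,0,0.144,-44.4,-33.5,3.5,1],
    [0,0,0.144,-48.8,-26.8,3.5,1],
    [0,0,0.144,-52.1,-19.5,3.5,1],
    [0,0,0.144,-54.4,-11.8,3.5,1],
    [0,0,0.144,-55.5,-3.9,3.5,1],
  ],
  newtons=60,
)

```text
time_s: 1.82
position: [338.8, 208.6, 213.1]
ee_rot: [3.14, -0.0, 1.988]
contact_force: [1.3, 1.4, 0.1]
grip_width: 85.3
```

```bash
python3 go.py 446 18.5 150 1.425 1
```

```text
t 1.82 [338.8 208.6 213.1] rpy [ 3.14  -0.     1.988] F [1.3 1.4 0.1] w 85.3 j [ 0.55  0.01 -0.31  1.25  0.    1.71]
n 4
[[0.0,-0.0,0.141,-54.3,5.2,15.8,1.0],[0.0,-0.0,0.141,-53.1,12.8,15.8,1.0],[0.0,-0.0,0.141,-50.7,20.1,15.8,1.0],[0.0,-0.0,0.141,-47.4,27.0,15.8,1.0]]
```

Emit:
play_rows(
  moves=[
    [0,0,0.141,-54.3,5.2,15.8,1],
    [0,0,0.141,-53.1,12.8,15.8,1],
    [0,0,0.141,-50.7,20.1,15.8,1],
    [0,0,0.141,-47.4,27,15.8,1],
    [0,0,0,0,0,0,1],
  ],
)

```text
time_s: 2.45
position: [448.5, 8.0, 148.7]
ee_rot: [3.137, -0.003, 1.398]
contact_force: [-0.1, 1.3, 0.4]
grip_width: 85.3
```

```bash
python3 go.py 446 18.5 110 1.425 1; python3 - <<'E'
from h import *
from crop import crop
grab('scene','s1');f=grab('top','t1')
crop('pics/s1.png','pics/s1c.png',150,160,100,120,6)
crop('pics/t1.png','pics/t1c.png',210,210,100,100,6)
E
```

```text
t 2.45 [448.5   8.  148.7] rpy [ 3.137e+00 -3.000e-03  1.398e+00] F [-0.1  1.3  0.4] w 85.3 j [ 0.02  0.14 -0.34  1.09  0.    1.76]
n 1
[[0.004,-0.003,-0.027,9.8,-4.5,38.7,1.0]]
```

View pics/s1c.png

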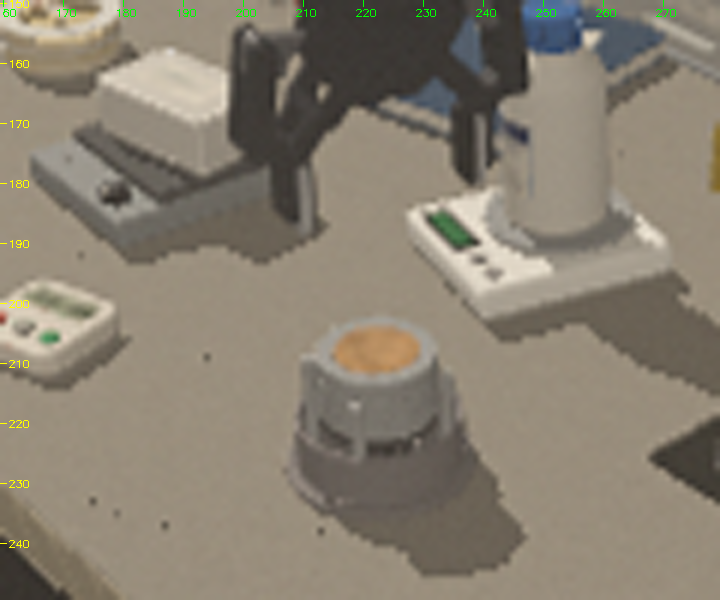

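View pics/t1c.png

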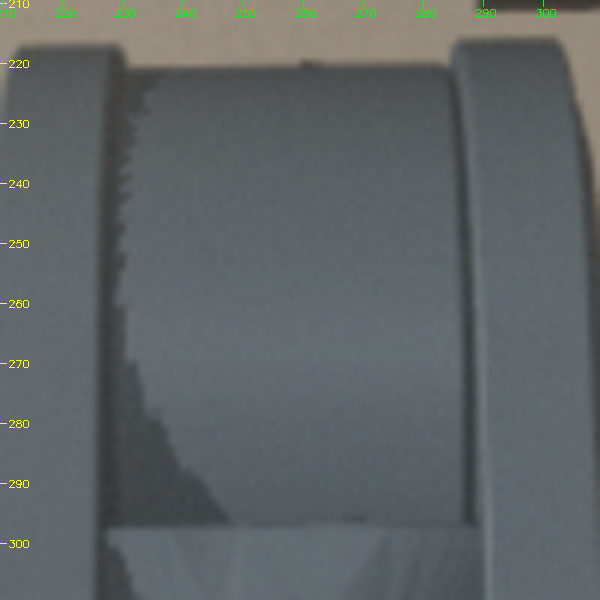

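Emit:
play_rows(
  moves=[
    [0.004,-0.003,-0.027,10,-4.3,28,1],
    [0,0,0,0,0,5,1],
    [0,0,0,0,0,0,1],
  ],
)

```text
time_s: 2.92
position: [445.6, 23.8, 118.0]
ee_rot: [3.138, -0.002, 1.437]
contact_force: [0.1, -0.0, -0.2]
grip_width: 85.4
```

```bash
python3 go.py 446 18.5 90 1.425 1; python3 - <<'E'
from h import *
from crop import crop
f=grab('scene','s2'); p=bot.get_state()['position']
print([proj(f,(*(p[:2]+k*np.array([.989,-.145])),p[2]+13)) for k in(-43,0,43)])
crop('pics/s2.png','pics/s2c.png',160,180,80,100,8)
E
```

```text
t 2.92 [445.6  23.8 118. ] rpy [ 3.138e+00 -2.000e-03  1.437e+00] F [ 0.1 -0.  -0.2] w 85.4 j [ 0.05  0.16 -0.4   1.01  0.    1.76]
n 1
[[0.004,-0.002,0.012,-5.3,1.0,28.0,1.0]]
[(np.float64(194.27434646097794), np.float64(207.06209051627246)), (np.float64(190.25811556610628), np.float64(220.0254167482416)), (np.float64(186.40041960161426), np.float64(232.4770343470497))]
```

View pics/s2c.png

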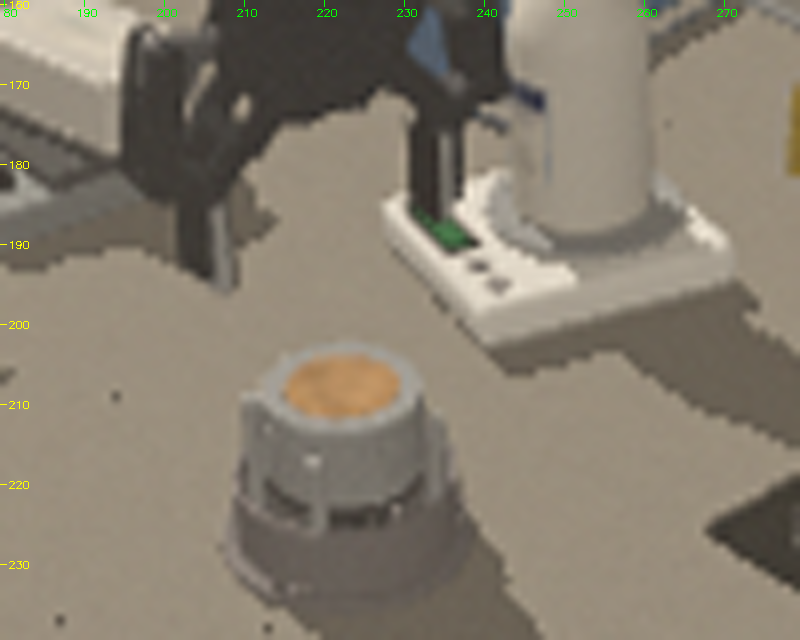

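Emit:
play_rows(
  moves=[
    [0.004,-0.002,0.012,-4.5,0.5,20,1],
    [0,0,0,0,0,10,1],
    [0,0,0,0,0,2,1],
    [0,0,0,0,0,0,1],
  ],
)

```text
time_s: 3.48
position: [447.5, 19.7, 88.5]
ee_rot: [3.137, -0.001, 1.425]
contact_force: [-0.3, -0.2, 0.3]
grip_width: 85.5
```

```bash
python3 go.py 446 18.5 55 1.425 1 15
```

```text
t 3.48 [447.5  19.7  88.5] rpy [ 3.137e+00 -1.000e-03  1.425e+00] F [-0.3 -0.2  0.3] w 85.5 j [ 0.04  0.18 -0.44  0.94 -0.    1.76]
n 3
[[0.001,-0.0,0.0,-0.5,-0.5,11.2,1.0],[0.001,-0.0,0.0,-0.5,-0.5,11.2,1.0],[0.001,-0.0,0.0,-0.5,-0.5,11.2,1.0]]
```

Emit:
play_rows(
  moves=[
    [0.004,-0.001,0,-0.5,-0.7,14,1],
    [0,0,0,-0.5,-0.7,13,1],
    [0,0,0,0,0,4,1],
    [0,0,0,0,0,0,1],
  ],
)

```text
time_s: 3.98
position: [446.0, 18.9, 55.6]
ee_rot: [3.141, 0.0, 1.425]
contact_force: [0.4, -0.1, 0.4]
grip_width: 85.2
```

```bash
python3 go.py 446 18.5 55 1.425 1 15;python3 - <<'E'
from h import *
from crop import crop
f=grab('scene','s3')
crop('pics/s3.png','pics/s3c.png',160,180,80,100,8)
E
```

```text
t 3.98 [446.   18.9  55.6] rpy [3.141 0.    1.425] F [ 0.4 -0.1  0.4] w 85.2 j [ 0.04  0.22 -0.49  0.86 -0.    1.76]
n 1
[[0.0,0.0,0.0,-0.4,0.0,0.6,1.0]]
```

View pics/s3c.png

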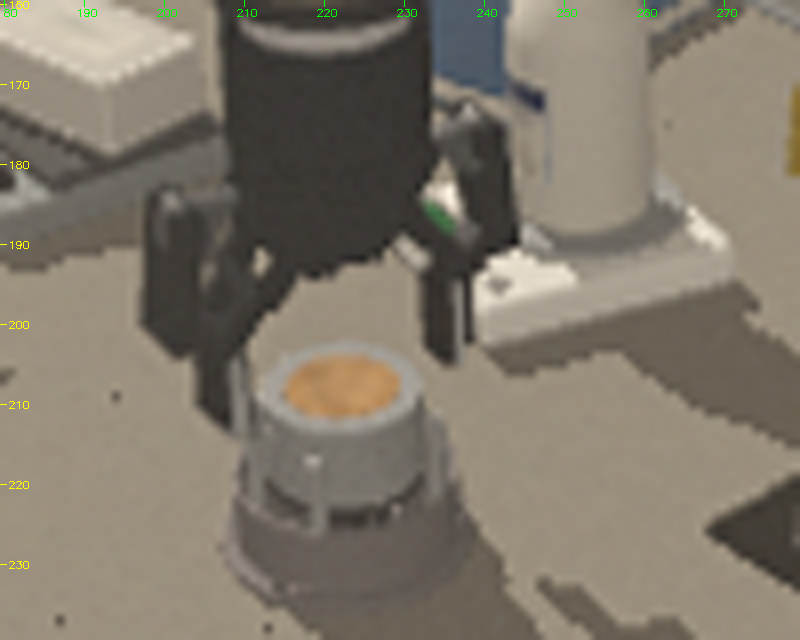

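Emit:
play_rows(
  moves=[
    [0,0,0,-0.4,0,0.6,0.2],
    [0,0,0,0,0,0,0.2],
    [0,0,0,0,0,0,0.2],
    [0,0,0,0,0,0,0.2],
    [0,0,0,0,0,0,0.2],
  ],
  newtons=60,
)

```text
time_s: 4.65
position: [446.4, 18.5, 55.8]
ee_rot: [3.14, 0.0, 1.425]
contact_force: [-0.8, 0.7, 0.9]
grip_width: 59.4
```

```bash
python3 go.py 446 18.5 140 1.425 0.2 35
```

```text
t 4.65 [446.4  18.5  55.8] rpy [3.14  0.    1.425] F [-0.8  0.7  0.9] w 59.4 j [ 0.04  0.22 -0.49  0.86 -0.    1.76]
n 3
[[0.0,0.0,0.0,-0.0,-0.1,-28.1,0.2],[0.0,0.0,0.0,-0.0,-0.1,-28.1,0.2],[0.0,0.0,0.0,-0.0,-0.1,-28.1,0.2]]
```

Emit:
play_rows(
  moves=[
    [0,0,0,0,0,0,0.1],
    [0,0,0,0,0,-8,0.1],
    [0,0,0,0,0,-15,0.1],
    [0,0,0,0,0,-8,0.1],
    [0,0,0,0,0,0,0.1],
  ],
)

```text
time_s: 5.28
position: [446.6, 18.6, 88.7]
ee_rot: [3.14, 0.0, 1.425]
contact_force: [0.5, -0.3, -1.1]
grip_width: 59.6
```

```bash
python3 go.py 446 18.5 140 1.425 0.1 35;python3 - <<'E'
from h import *
from crop import crop
f=grab('scene','s4')
crop('pics/s4.png','pics/s4c.png',160,180,80,100,8)
E
```

```text
t 5.28 [446.6  18.6  88.7] rpy [3.14  0.    1.425] F [ 0.5 -0.3 -1.1] w 59.6 j [ 0.04  0.18 -0.44  0.94 -0.    1.76]
n 2
[[0.001,0.0,0.0,-0.1,-0.2,-25.6,0.1],[0.001,0.0,0.0,-0.1,-0.3,-25.6,0.1]]
```

View pics/s4c.png

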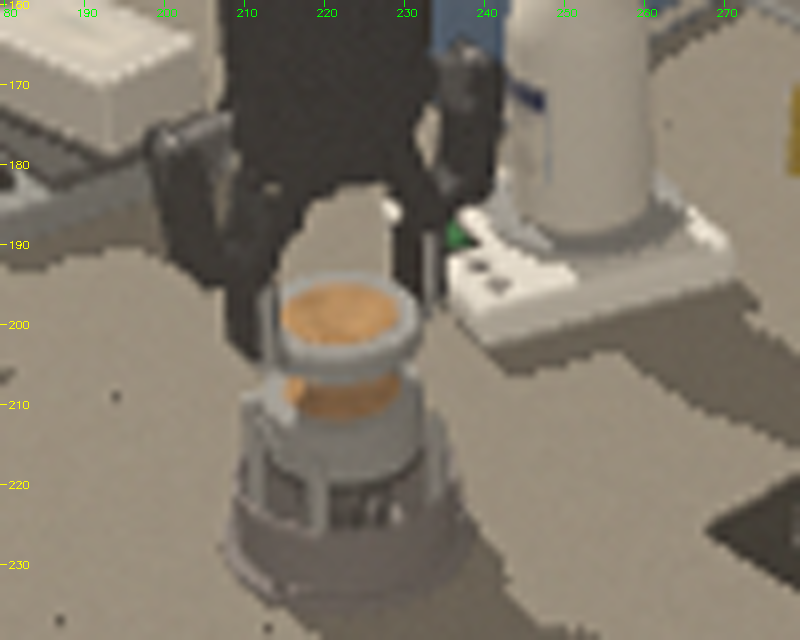

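The top coaster is held (scene px (199,222)) and the next one has risen into place behind it. Going to the mat.

```bash
python3 go.py 610.4 -124.2 100 1.425 0.1 50
```

```text
t 5.33 [446.4  18.5  88.4] rpy [3.14  0.    1.426] F [ 0.2 -0.2 -0.6] w 59.5 j [ 0.04  0.18 -0.44  0.94 -0.    1.76]
n 5
[[0.0,0.0,0.0,-23.5,36.6,-2.3,0.1],[0.0,0.0,0.0,-23.5,36.6,-2.3,0.1],[0.0,0.0,0.0,-23.5,36.6,-2.3,0.1],[0.0,0.0,0.0,-23.5,36.6,-2.3,0.1],[0.0,0.0,0.0,-23.5,36.6,-2.3,0.1]]
```

Emit:
play_rows(
  moves=[
    [0,0,0,-15,25,-10,0.1],
    [0,0,0,-23.5,36.6,-5,0.1],
    [0,0,0,-23.5,36.6,0,0.1],
    [0,0,0,-23.5,36.6,0,0.1],
    [0,0,0,-10,15,0,0.1],
  ],
)

```text
time_s: 5.95
position: [582.8, -100.2, 101.2]
ee_rot: [-3.14, -0.0, 1.428]
contact_force: [-0.6, 0.7, -1.4]
grip_width: 59.6
```

```bash
python3 go.py 610.4 -124.2 60 1.425 0.1 20
```

```text
t 5.95 [ 582.8 -100.2  101.2] rpy [-3.14  -0.     1.428] F [-0.6  0.7 -1.4] w 59.6 j [-0.17  0.45 -0.03  1.09 -0.    1.54]
n 3
[[-0.001,-0.0,0.001,-6.6,10.3,13.7,0.1],[-0.001,-0.0,0.001,-6.6,10.3,13.7,0.1],[-0.001,-0.0,0.001,-6.6,10.2,13.7,0.1]]
```

Emit:
play_rows(
  moves=[
    [0,0,0,-6,9.5,18,0.1],
    [0,0,0,-5,8,16,0.1],
    [0,0,0,-2,3,10,0.1],
    [0,0,0,0,0,4,0.1],
    [0,0,0,0,0,0,0.1],
  ],
)

```text
time_s: 6.58
position: [600.0, -115.9, 47.1]
ee_rot: [-3.135, -0.0, 1.428]
contact_force: [-0.6, -0.2, -1.9]
grip_width: 59.5
```

```bash
python3 go.py 610.4 -124.2 8 1.425 0.1 15
```

```text
t 6.58 [ 600.  -115.9   47.1] rpy [-3.135 -0.     1.428] F [-0.6 -0.2 -1.9] w 59.5 j [-0.19  0.54 -0.04  1.    0.    1.52]
n 3
[[-0.002,-0.0,0.001,-2.3,3.9,13.0,0.1],[-0.002,-0.0,0.001,-2.2,3.9,13.0,0.1],[-0.002,-0.0,0.001,-2.2,3.8,13.0,0.1]]
```

Emit:
play_rows(
  moves=[
    [-0.006,0,0.002,-4,7,12,0.1],
    [0,0,0,-3,5,12,0.1],
    [0,0,0,0,0,10,0.1],
    [0,0,0,0,0,3,0.1],
    [0,0,0,0,0,0,0.1],
  ],
)

```text
time_s: 7.2
position: [611.7, -124.9, 8.0]
ee_rot: [3.141, -0.0, 1.426]
contact_force: [0.0, -0.2, -1.6]
grip_width: 59.5
```

```bash
python3 go.py 610.4 -124.2 -1 1.425 0.1 15;python3 - <<'E'
from h import *
from crop import crop
f=grab('scene','s5')
crop('pics/s5.png','pics/s5c.png',160,240,90,100,8)
E
```

```text
t 7.20 [ 611.7 -124.9    8. ] rpy [ 3.141 -0.     1.426] F [ 0.  -0.2 -1.6] w 59.5 j [-0.2   0.59 -0.06  0.92  0.    1.51]
n 1
[[0.001,-0.0,0.001,0.5,-1.4,9.0,0.1]]
```

View pics/s5c.png

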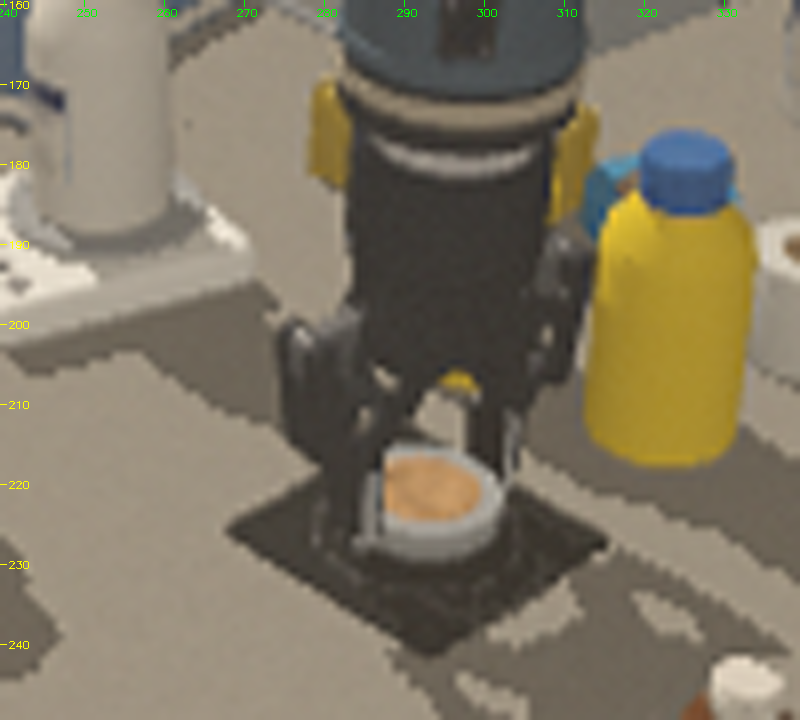

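Emit:
play_rows(
  moves=[
    [0,0,0,0.5,-1.2,4,0.1],
    [0,0,0,0,0,2.5,0.1],
    [0,0,0,0,0,1.5,0.1],
    [0,0,0,0,0,0.5,0.1],
    [0,0,0,0,0,0,0.1],
  ],
)

```text
time_s: 7.88
position: [611.1, -124.1, -0.0]
ee_rot: [3.139, -0.0, 1.426]
contact_force: [-1.1, 0.2, -2.5]
grip_width: 59.4
```

```bash
python3 go.py 610.4 -124.2 -1 1.425 0.1 15
```

```text
t 7.88 [ 611.1 -124.1   -0. ] rpy [ 3.139 -0.     1.426] F [-1.1  0.2 -2.5] w 59.4 j [-0.2   0.59 -0.07  0.9   0.    1.51]
n 1
[[0.003,-0.0,0.001,-0.2,-0.7,1.0,0.1]]
```

Emit:
play_rows(
  moves=[
    [0,0,0,0,0,0.6,0.1],
    [0,0,0,0,0,0.5,0.1],
    [0,0,0,0,0,0,0.1],
  ],
)

```text
time_s: 8.25
position: [611.2, -124.1, -0.7]
ee_rot: [3.139, -0.0, 1.426]
contact_force: [0.2, 0.6, -2.2]
grip_width: 59.4
```

Emit:
play_rows(
  moves=[
    [0,0,0,0,0,0.3,0.5],
    [0,0,0,0,0,0,1],
    [0,0,0,0,0,0,1],
    [0,0,0,0,0,-10,1],
    [0,0,0,0,0,-40,1],
  ],
)

```text
time_s: 8.88
position: [609.3, -123.8, 48.1]
ee_rot: [-3.14, -0.001, 1.426]
contact_force: [0.3, 0.5, 0.7]
grip_width: 85.6
```

Emit:
play_rows(
  moves=[
    [0,0,0,0,0,-50,1],
    [0,0,0,20,30,-40,1],
    [0,0,0,42,35,0,1],
    [0,0,0,42,35,0,1],
    [0,0,0,0,0,0,1],
  ],
)

```text
time_s: 9.5
position: [727.8, -33.4, 149.3]
ee_rot: [3.134, -0.001, 1.424]
contact_force: [-0.9, -0.8, -0.6]
grip_width: 85.3
```

```bash
python3 go.py 525.3 -333 160 1.2 1;python3 - <<'E'
from h import *
from crop import crop
np.set_printoptions(precision=1,suppress=True)
for n in('scene','top'):
    f=grab(n,n+'6')
    for d in bot.spot_in(f,'coaster_center')[:2]: print(n,d['point'],d['score'],at_z(f,d['point'],15))
crop('pics/scene6.png','pics/s6c.png',190,260,110,110,6)
crop('pics/top6.png','pics/t6c.png',160,275,70,70,8)
E
```

```text
t 9.50 [727.8 -33.4 149.3] rpy [ 3.134e+00 -1.000e-03  1.424e+00] F [-0.9 -0.8 -0.6] w 85.3 j [-0.05  0.74  0.57  1.4   0.    1.67]
n 7
[[0.001,-0.0,0.032,-46.6,-22.4,-1.7,1.0],[0.001,-0.0,0.032,-47.2,-20.9,-1.7,1.0],[0.001,-0.0,0.032,-47.9,-19.3,-1.7,1.0],[0.001,-0.0,0.032,-48.5,-17.8,-1.6,1.0],[0.001,-0.0,0.032,-49.0,-16.2,-1.6,1.0]]
[[0.001,-0.0,0.032,-49.5,-14.7,-1.6,1.0],[0.001,-0.0,0.032,-50.0,-13.1,-1.6,1.0]]
scene [226.5, 291.6] 0.51 [ 595.3 -137.9   15. ]
```

View pics/s6c.png

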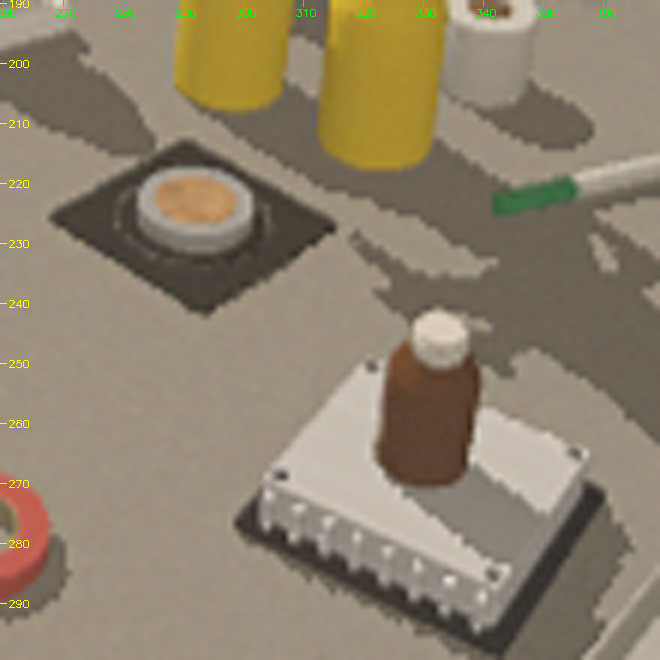

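View pics/t6c.png

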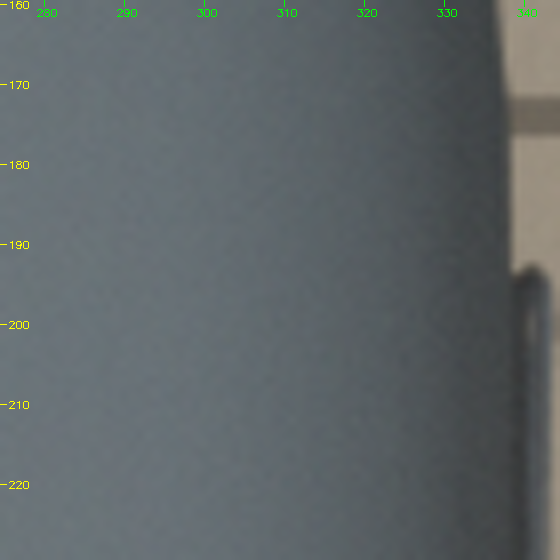

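The coaster lies flat inside the ring (scene px (223,292)). I overshot toward the yellow bottles, but kept clear above them and touched nothing. I'll retreat upward and go to the small bottle.

Emit:
play_rows(
  moves=[
    [0,0,0,0,0,-40,1],
    [0,0,0.032,-46.6,-22.4,0,1],
    [0,0,0.032,-47.2,-20.9,0,1],
    [0,0,0.032,-47.9,-19.3,0,1],
    [0,0,0.032,-48.5,-17.8,0,1],
  ],
)

```text
time_s: 10.32
position: [602.9, -213.8, 193.6]
ee_rot: [3.131, -0.001, 1.288]
contact_force: [0.5, -0.2, -0.1]
grip_width: 85.2
```

```bash
python3 go.py 525.3 -333 160 1.2 1 50
```

```text
t 10.32 [ 602.9 -213.8  193.6] rpy [ 3.131e+00 -1.000e-03  1.288e+00] F [ 0.5 -0.2 -0.1] w 85.2 j [-0.34  0.51  0.29  1.35  0.    1.51]
n 3
[[0.004,-0.0,0.029,-45.4,-13.9,11.0,1.0],[0.004,-0.0,0.029,-45.8,-12.5,11.1,1.0],[0.004,-0.0,0.029,-46.1,-11.1,11.2,1.0]]
```

Emit:
play_rows(
  moves=[
    [0.01,0,0.029,-45.4,-13.9,5,1],
    [0,0,0.029,-42,-10,5,1],
    [0,0,0,-15,-3,8,1],
    [0,0,0,0,0,4,1],
    [0,0,0,0,0,0,1],
  ],
)

```text
time_s: 10.95
position: [538.2, -309.7, 173.5]
ee_rot: [3.139, -0.001, 1.219]
contact_force: [-0.2, 1.1, -0.3]
grip_width: 85.5
```

```bash
python3 go.py 525.3 -333 120 1.2 1 30;python3 - <<'E'
from h import *
from crop import crop
np.set_printoptions(precision=1,suppress=True)
f=grab('top','t7')
for d in bot.spot_in(f,'coaster_center')[:2]: print(d['point'],d['score'],at_z(f,d['point'],15))
crop('pics/top0.png','pics/x.png',160,275,70,70,8)
crop('pics/t7.png','pics/t7c.png',120,265,100,75,6)
E
```

```text
t 10.95 [ 538.2 -309.7  173.5] rpy [ 3.139e+00 -1.000e-03  1.219e+00] F [-0.2  1.1 -0.3] w 85.5 j [-0.52  0.48  0.2   1.29  0.    1.4 ]
n 2
[[0.001,-0.0,0.01,-13.2,-2.1,26.7,1.0],[0.001,-0.0,0.01,-13.2,-2.0,26.7,1.0]]
[188.1, 309.7] 0.66 [ 616.8 -124.3   15. ]
[204.3, 309.4] 0.65 [ 573.  -123.2   15. ]
```

View pics/t7c.png

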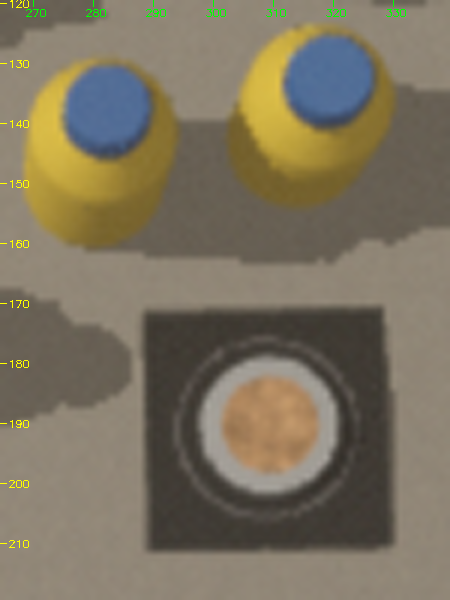

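Emit:
play_rows(
  moves=[
    [0,0,0.01,-15,-2.5,25,1],
    [0,0,0.01,-12,-2,20,1],
    [0,0,0,0,0,6,1],
    [0,0,0,0,0,0,1],
  ],
)

```text
time_s: 11.55
position: [528.3, -330.7, 122.9]
ee_rot: [3.136, -0.001, 1.205]
contact_force: [1.2, 0.7, 0.4]
grip_width: 85.6
```

```bash
python3 go.py 525.3 -333 48 1.2 1 30
```

```text
t 11.55 [ 528.3 -330.7  122.9] rpy [ 3.136e+00 -1.000e-03  1.205e+00] F [1.2 0.7 0.4] w 85.6 j [-0.56  0.5   0.1   1.17  0.    1.38]
n 3
[[0.002,-0.0,0.002,-1.1,-0.8,25.0,1.0],[0.002,-0.0,0.002,-1.1,-0.7,25.0,1.0],[0.002,-0.0,0.002,-1.1,-0.7,25.0,1.0]]
```

Emit:
play_rows(
  moves=[
    [0.005,0,0,-2,-1.2,25,1],
    [0,0,0,-1.5,-1,25,1],
    [0,0,0,0,0,18,1],
    [0,0,0,0,0,5,1],
    [0,0,0,0,0,0,1],
  ],
)

```text
time_s: 12.18
position: [529.9, -331.8, 53.2]
ee_rot: [3.135, 0.0, 1.21]
contact_force: [-0.3, -0.2, 0.4]
grip_width: 85.6
```

```bash
python3 go.py 525.3 -333 48 1.2 1 30;python3 - <<'E'
from h import *
from crop import crop
f=grab('scene','s8')
crop('pics/s8.png','pics/s8c.png',200,270,100,110,6)
E
```

```text
t 12.18 [ 529.9 -331.8   53.2] rpy [3.135 0.    1.21 ] F [-0.3 -0.2  0.4] w 85.6 j [-0.56  0.55 -0.01  1.01  0.    1.37]
n 1
[[0.007,0.0,0.01,-2.8,-3.9,5.2,1.0]]
```

View pics/s8c.png

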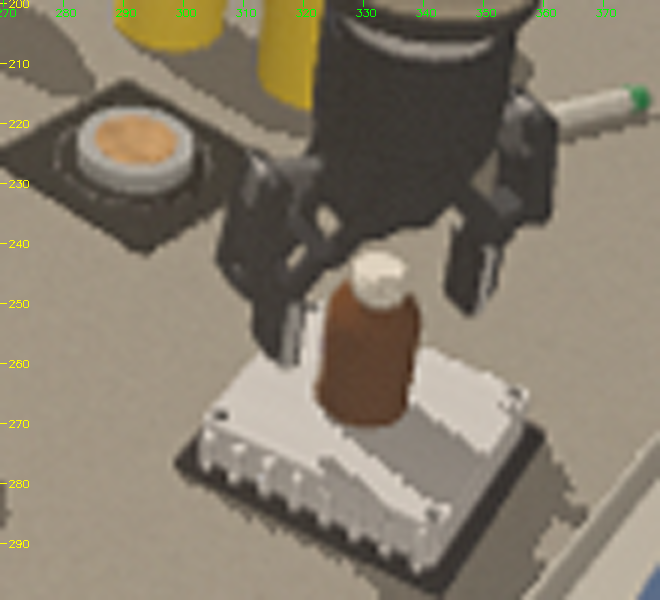

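Emit:
play_rows(
  moves=[
    [0.006,0,0.01,-2.8,-3.9,5.2,1],
    [0,0,0,0,0,0,0.4],
    [0,0,0,0,0,0,0.0],
    [0,0,0,0,0,0,-0.4],
    [0,0,0,0,0,0,-0.4],
  ],
  newtons=40,
)

```text
time_s: 12.85
position: [526.1, -333.8, 50.0]
ee_rot: [3.138, 0.001, 1.199]
contact_force: [0.3, -0.0, 0.3]
grip_width: 38.4
```

Emit:
play_rows(
  moves=[
    [0,0,0,0,0,0,-0.4],
    [0,0,0,0,0,0,-0.4],
  ],
)

```text
time_s: 13.1
position: [526.1, -333.8, 49.9]
ee_rot: [3.138, 0.001, 1.199]
contact_force: [0.7, 0.1, -1.4]
grip_width: 38.6
```

```bash
python3 go.py 525.3 -333 48 1.2 1 30
```

```text
t 13.10 [ 526.1 -333.8   49.9] rpy [3.138e+00 1.000e-03 1.199e+00] F [ 0.7  0.1 -1.4] w 38.6 j [-0.57  0.55 -0.01  1.01  0.    1.38]
n 1
[[0.004,0.001,-0.001,0.5,-1.0,1.9,1.0]]
```

Emit:
play_rows(
  moves=[
    [0,0,0,0,0,-8,-0.4],
    [0,0,0,0,0,-25,-0.4],
    [0,0,0,0,0,-30,-0.4],
    [0,0,0,0,0,-10,-0.4],
    [0,0,0,0,0,0,-0.4],
  ],
)

```text
time_s: 13.72
position: [525.6, -333.5, 125.7]
ee_rot: [3.139, 0.0, 1.199]
contact_force: [0.3, 0.2, -1.2]
grip_width: 38.3
```

```bash
python3 go.py 611.2 -124.1 110 1.2 -0.4 48
```

```text
t 13.72 [ 525.6 -333.5  125.7] rpy [3.139 0.    1.199] F [ 0.3  0.2 -1.2] w 38.3 j [-0.57  0.5   0.11  1.17  0.    1.38]
n 5
[[0.001,0.0,-0.0,45.2,0.7,3.1,-0.4],[0.001,0.0,-0.0,45.2,0.7,3.1,-0.4],[0.001,0.0,-0.0,45.2,0.8,3.1,-0.4],[0.001,0.0,-0.0,45.2,0.8,3.1,-0.4],[0.001,0.0,-0.0,45.2,0.8,3.1,-0.4]]
```

Emit:
play_rows(
  moves=[
    [0,0,0,35,0.7,0,-0.4],
    [0,0,0,48,0.7,0,-0.4],
    [0,0,0,48,0.7,0,-0.4],
    [0,0,0,45,0.7,0,-0.4],
    [0,0,0,25,0.7,0,-0.4],
  ],
)

```text
time_s: 14.35
position: [601.3, -143.3, 119.4]
ee_rot: [-3.138, 0.001, 1.195]
contact_force: [0.8, -0.8, -0.2]
grip_width: 38.4
```

```bash
python3 go.py 611.2 -124.1 60 1.2 -0.4 25
```

```text
t 14.35 [ 601.3 -143.3  119.4] rpy [-3.138e+00  1.000e-03  1.195e+00] F [ 0.8 -0.8 -0.2] w 38.4 j [-0.23  0.5   0.09  1.17 -0.    1.71]
n 3
[[-0.001,0.0,-0.002,7.2,0.8,19.8,-0.4],[-0.001,0.0,-0.002,7.2,0.8,19.8,-0.4],[-0.001,0.0,-0.002,7.2,0.8,19.8,-0.4]]
```

Emit:
play_rows(
  moves=[
    [0,0,0,9,0.8,15,-0.4],
    [0,0,0,5,0.5,20,-0.4],
    [0,0,0,0,0,15,-0.4],
    [0,0,0,0,0,5,-0.4],
    [0,0,0,0,0,0,-0.4],
  ],
)

```text
time_s: 14.98
position: [605.1, -130.7, 56.8]
ee_rot: [-3.133, 0.002, 1.196]
contact_force: [0.3, -0.1, -0.1]
grip_width: 38.5
```

```bash
python3 go.py 611.2 -124.1 36 1.2 -0.4 25
```

```text
t 14.97 [ 605.1 -130.7   56.8] rpy [-3.133e+00  2.000e-03  1.196e+00] F [ 0.3 -0.1 -0.1] w 38.5 j [-0.21  0.55  0.    1.04 -0.    1.73]
n 1
[[-0.009,0.002,-0.004,8.4,3.5,20.7,-0.4]]
```

Emit:
play_rows(
  moves=[
    [-0.009,0.002,0,8,3.3,8,-0.4],
    [0,0,0,1,0.5,6,-0.4],
    [0,0,0,0,0,4,-0.4],
    [0,0,0,0,0,1,-0.4],
    [0,0,0,0,0,0,-0.4],
  ],
)

```text
time_s: 15.6
position: [613.1, -123.8, 37.7]
ee_rot: [3.139, -0.0, 1.195]
contact_force: [-0.2, -0.6, -0.5]
grip_width: 38.5
```

```bash
python3 go.py 611.2 -124.1 35.3 1.2 -0.4 25;python3 - <<'E'
from h import *
from crop import crop
f=grab('scene','s9')
crop('pics/s9.png','pics/s9c.png',160,240,90,100,8)
E
```

```text
t 15.60 [ 613.1 -123.8   37.7] rpy [ 3.139 -0.     1.195] F [-0.2 -0.6 -0.5] w 38.5 j [-0.2   0.56 -0.02  0.98 -0.    1.75]
n 1
[[0.003,-0.0,-0.005,-1.0,-1.6,2.4,-0.4]]
```

View pics/s9c.png

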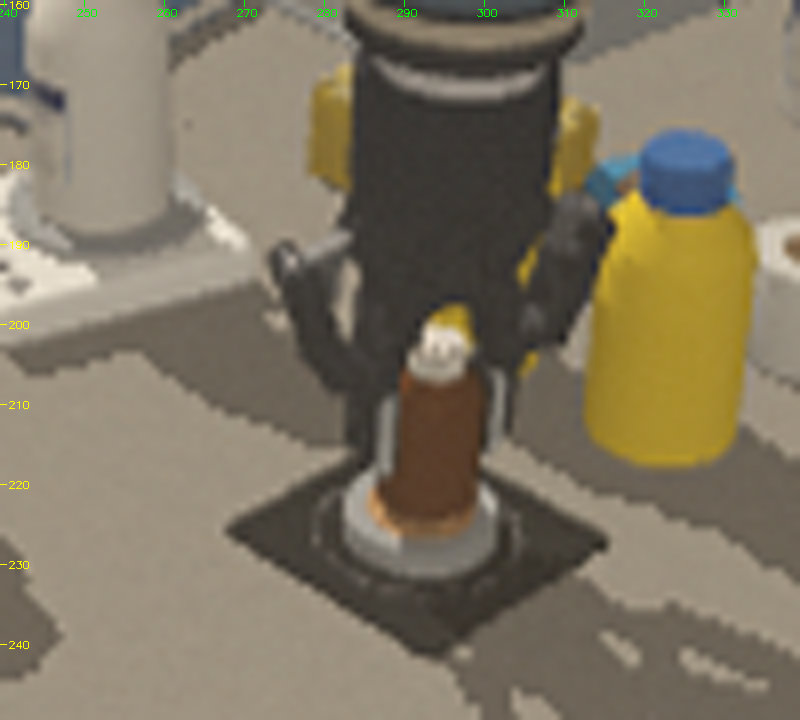

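Emit:
play_rows(
  moves=[
    [0.003,0,0,-1,-1.6,1.8,-0.4],
    [0,0,0,0,0,0.8,-0.4],
    [0,0,0,0,0,0.4,-0.4],
    [0,0,0,0,0,0,-0.4],
  ],
)

```text
time_s: 16.15
position: [611.3, -124.4, 34.9]
ee_rot: [3.141, -0.0, 1.195]
contact_force: [-0.2, -0.2, 0.3]
grip_width: 38.5
```

Emit:
play_rows(
  moves=[
    [0,0,0,0,0,0,0.2],
    [0,0,0,0,0,0,0.7],
    [0,0,0,0,0,0,0.8],
    [0,0,0,0,0,0,0.8],
    [0,0,0,0,0,-15,0.8],
  ],
)

```text
time_s: 16.77
position: [610.6, -124.2, 49.7]
ee_rot: [-3.14, 0.0, 1.195]
contact_force: [0.3, -0.2, 0.5]
grip_width: 77.0
```

Emit:
play_rows(
  moves=[
    [0,0,0,0,0,-45,0.8],
    [0,0,0,0,0,-50,0.8],
    [0,0,0,0,0,-50,0.8],
    [0,0,0,0,0,-10,1],
    [0,0,0,0,0,0,1],
  ],
)

```text
time_s: 17.4
position: [610.8, -124.2, 214.9]
ee_rot: [3.139, -0.001, 1.195]
contact_force: [0.4, -0.1, -1.2]
grip_width: 85.1
```

```bash
python3 go.py 541.5 345.5 200 1.71 1 55;python3 - <<'E'
from h import *
from crop import crop
f=grab('scene','s10')
crop('pics/s10.png','pics/s10c.png',160,240,90,100,8)
E
```

```text
t 17.40 [ 610.8 -124.2  214.9] rpy [ 3.139e+00 -1.000e-03  1.195e+00] F [ 0.4 -0.1 -1.2] w 85.1 j [-0.2   0.48  0.3   1.39  0.    1.75]
n 9
[[0.0,0.0,-0.057,45.7,-26.3,1.6,1.0],[0.0,0.0,-0.057,47.2,-23.7,1.6,1.0],[0.0,0.0,-0.057,48.4,-20.9,1.6,1.0],[0.0,0.0,-0.057,49.5,-18.1,1.6,1.0],[0.0,0.0,-0.057,50.5,-15.3,1.6,1.0]]
[[0.0,0.0,-0.057,51.3,-12.3,1.6,1.0],[0.0,0.0,-0.057,51.9,-9.4,1.6,1.0],[0.0,0.0,-0.057,52.4,-6.4,1.7,1.0],[0.0,0.0,-0.057,52.6,-3.4,1.7,1.0]]
```

View pics/s10c.png

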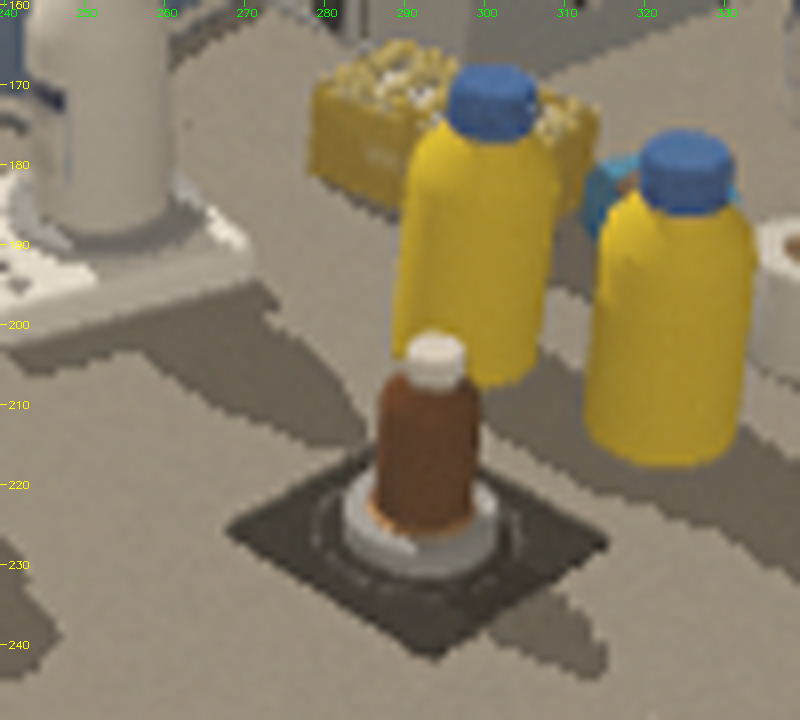

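The small bottle stands upright on the coaster (scene px (214,294)). Next is the box.

Emit:
play_rows(
  moves=[
    [0,0,-0.057,40,-24,0,1],
    [0,0,-0.057,47.2,-23.7,0,1],
    [0,0,-0.057,48.4,-20.9,0,1],
    [0,0,-0.057,49.5,-18.1,0,1],
    [0,0,-0.057,50.5,-15.3,0,1],
  ],
)

```text
time_s: 18.08
position: [567.9, 133.9, 207.1]
ee_rot: [-3.134, 0.002, 1.483]
contact_force: [0.9, -0.5, 0.4]
grip_width: 85.2
```

```bash
python3 go.py 541.5 345.5 190 1.71 1 55
```

```text
t 18.07 [567.9 133.9 207.1] rpy [-3.134e+00  2.000e-03  1.483e+00] F [ 0.9 -0.5  0.4] w 85.2 j [0.23 0.4  0.16 1.34 0.   1.89]
n 4
[[-0.002,0.0,-0.057,52.1,-11.2,4.3,1.0],[-0.002,0.0,-0.057,52.7,-8.2,4.3,1.0],[-0.002,0.0,-0.057,53.1,-5.2,4.3,1.0],[-0.002,0.0,-0.057,53.3,-2.2,4.3,1.0]]
```

Emit:
play_rows(
  moves=[
    [-0.008,0,-0.057,52,-11,4,1],
    [0,0,-0.057,52,-8,4,1],
    [0,0,-0.057,50,-5,4,1],
    [0,0,-0.05,30,-2,4,1],
    [0,0,0,0,0,0,1],
  ],
)

```text
time_s: 18.7
position: [537.8, 326.3, 182.6]
ee_rot: [-3.131, 0.005, 1.716]
contact_force: [0.7, -1.2, -0.2]
grip_width: 85.4
```

```bash
python3 go.py 541.5 345.5 100 1.71 1 35
```

```text
t 18.70 [537.8 326.3 182.6] rpy [-3.131  0.005  1.716] F [ 0.7 -1.2 -0.2] w 85.4 j [ 0.55  0.51  0.27  1.34 -0.    1.97]
n 3
[[-0.003,0.002,0.002,6.3,2.4,27.5,1.0],[-0.003,0.002,0.002,6.2,2.3,27.5,1.0],[-0.003,0.002,0.002,6.2,2.2,27.5,1.0]]
```

Emit:
play_rows(
  moves=[
    [-0.01,0.005,0.004,9,3,27,1],
    [0,0,0,8,2.5,27,1],
    [0,0,0,2,0,25,1],
    [0,0,0,0,0,5,1],
    [0,0,0,0,0,0,1],
  ],
)

```text
time_s: 19.32
position: [539.5, 341.5, 93.6]
ee_rot: [-3.137, 0.003, 1.707]
contact_force: [0.4, -0.3, 0.4]
grip_width: 85.3
```

```bash
python3 go.py 541.5 345.5 80 1.71 1 25;python3 - <<'E'
from h import *
from crop import crop
f=grab('scene','s11')
crop('pics/s11.png','pics/s11c.png',120,140,80,100,8)
E
```

```text
t 19.32 [539.5 341.5  93.6] rpy [-3.137e+00  3.000e-03  1.707e+00] F [ 0.4 -0.3  0.4] w 85.3 j [ 0.56  0.56  0.12  1.14 -0.    2.  ]
n 1
[[-0.004,0.003,-0.003,3.7,2.6,13.5,1.0]]
```

View pics/s11c.png

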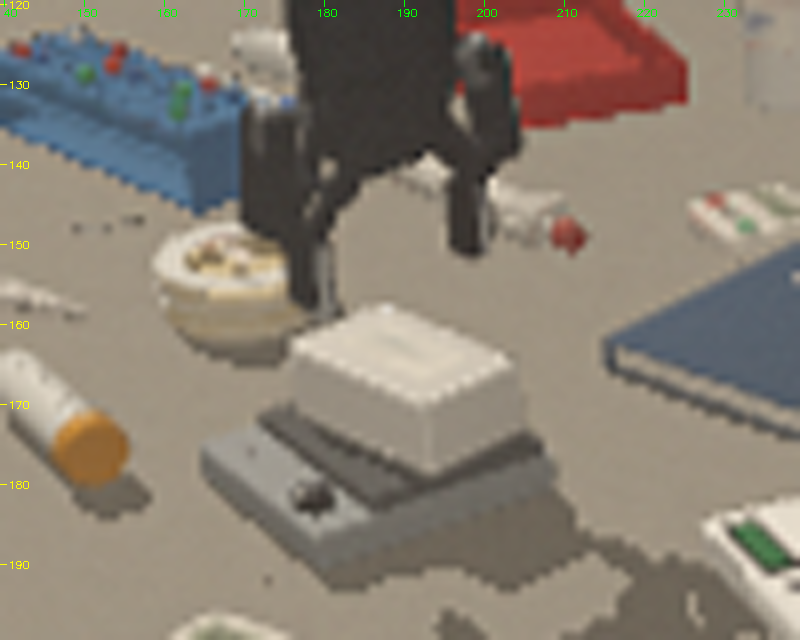

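```bash
python3 - <<'E'
from h import *
f=bot.grab_frame('scene'); s=bot.get_state();p=s['position'];psi=s['ee_rot'][2]
y=np.array([np.sin(psi),-np.cos(psi)]);x=np.array([np.cos(psi),np.sin(psi)])
i=cv2.imread('pics/s11.png'); sc=8
i=cv2.resize(i[120:200,140:240],None,fx=sc,fy=sc,interpolation=cv2.INTER_CUBIC)
def dot(P,c):
    r,k=proj(f,P); cv2.circle(i,(int((k-140+.5)*sc),int((r-120+.5)*sc)),3,c,-1)
for sg in(-1,1):
    for w in(-11,11): dot((*(p[:2]+sg*42.6*y+w*x),p[2]+13.3),(0,255,0))
def rect(cx,cy,yaw,lx,ly,z,c):
    R=np.array([[np.cos(yaw),-np.sin(yaw)],[np.sin(yaw),np.cos(yaw)]])
    for a,b in((1,1),(1,-1),(-1,-1),(-1,1)): dot((*(np.array([cx,cy])+R@[a*lx/2,b*ly/2]),z),c)
rect(541.5,345.5,.139,62,100,69,(0,0,255)); rect(541.5,345.5,.139,62,100,30,(255,0,255)); 
cv2.imwrite('pics/s11d.png',i)
E
```

```text
(no output)
```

View pics/s11d.png

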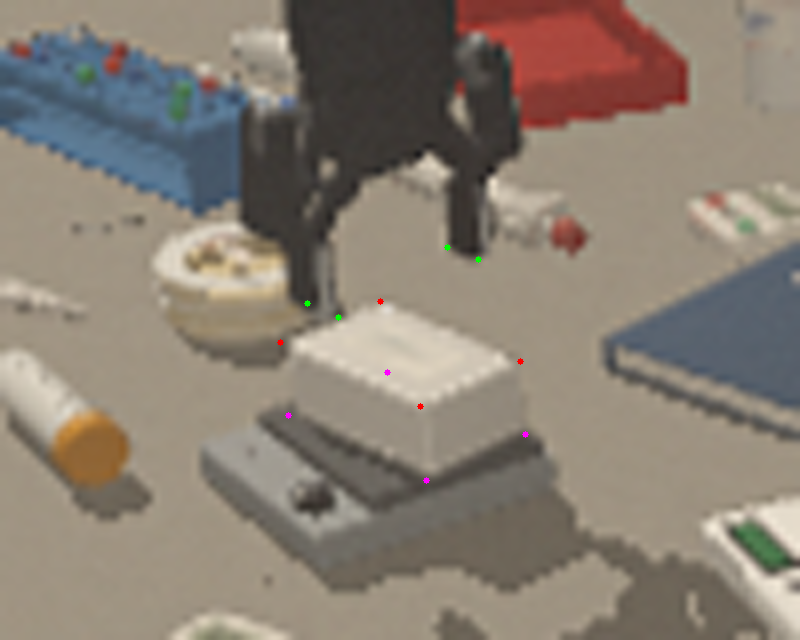

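```bash
python3 go.py 542.5 345 32 1.71 1 22
```

```text
t 19.43 [539.8 341.9  94.2] rpy [-3.138e+00  2.000e-03  1.707e+00] F [-0.4 -0.7  0.9] w 85.6 j [ 0.57  0.56  0.12  1.14 -0.    2.  ]
n 3
[[-0.001,0.001,-0.001,0.9,1.1,20.7,1.0],[-0.001,0.001,-0.001,0.9,1.1,20.7,1.0],[-0.001,0.001,-0.001,0.9,1.0,20.7,1.0]]
```

Emit:
play_rows(
  moves=[
    [-0.003,0.002,-0.003,2.5,2.8,8,1],
    [0,0,0,0.5,0.5,16,1],
    [0,0,0,0,0,16,1],
    [0,0,0,0,0,12,1],
    [0,0,0,0,0,0,1],
  ],
)

```text
time_s: 20.05
position: [543.2, 345.5, 39.0]
ee_rot: [3.141, 0.0, 1.71]
contact_force: [-0.1, -0.0, 0.3]
grip_width: 85.2
```

```bash
python3 go.py 542.5 345 31 1.71 1 22
```

```text
t 20.05 [543.2 345.5  39. ] rpy [3.141 0.    1.71 ] F [-0.1 -0.   0.3] w 85.2 j [ 0.57  0.6   0.05  1.02 -0.    2.  ]
n 1
[[0.001,0.0,-0.0,-0.4,-0.7,8.0,1.0]]
```

Emit:
play_rows(
  moves=[
    [0,0,0,-0.4,-0.7,6,1],
    [0,0,0,0,0,1.5,0.6],
    [0,0,0,0,0,0,0.2],
    [0,0,0,0,0,0,0.2],
    [0,0,0,0,0,0,0.2],
  ],
  newtons=30,
)

```text
time_s: 20.68
position: [543.2, 345.4, 32.3]
ee_rot: [3.139, -0.001, 1.71]
contact_force: [-0.4, -0.6, -1.3]
grip_width: 61.5
```

Emit:
play_rows(
  moves=[
    [0,0,0,0,0,0,0.2],
    [0,0,0,0,0,-8,0.2],
    [0,0,0,0,0,-20,0.2],
    [0,0,0,0,0,-10,0.2],
    [0,0,0,0,0,0,0.2],
  ],
)

```text
time_s: 21.3
position: [543.2, 345.5, 72.5]
ee_rot: [3.139, -0.001, 1.71]
contact_force: [0.3, 0.7, -1.0]
grip_width: 61.4
```

```bash
python3 go.py 527 -338.5 200 1.75 .2 50;python3 - <<'E'
from h import *
from crop import crop
f=grab('scene','s12')
crop('pics/s12.png','pics/s12c.png',120,140,80,100,8)
E
```

```text
t 21.30 [543.2 345.5  72.5] rpy [ 3.139e+00 -1.000e-03  1.710e+00] F [ 0.3  0.7 -1. ] w 61.4 j [ 0.57  0.57  0.09  1.08 -0.    2.  ]
n 14
[[0.0,-0.0,-0.003,-48.2,-7.9,-9.2,0.2],[0.0,-0.0,-0.003,-48.2,-8.0,-9.2,0.2],[0.0,-0.0,-0.003,-48.2,-8.2,-9.2,0.2],[0.0,-0.0,-0.003,-48.1,-8.3,-9.2,0.2],[0.0,-0.0,-0.003,-48.1,-8.5,-9.2,0.2]]
[[0.0,-0.0,-0.003,-48.1,-8.6,-9.1,0.2],[0.0,-0.0,-0.003,-48.1,-8.7,-9.1,0.2],[0.0,-0.0,-0.003,-48.1,-8.9,-9.1,0.2],[0.0,-0.0,-0.003,-48.0,-9.0,-9.1,0.2],[0.0,-0.0,-0.003,-48.0,-9.2,-9.1,0.2]]
[[0.0,-0.0,-0.003,-48.0,-9.3,-9.1,0.2],[0.0,-0.0,-0.003,-47.9,-9.4,-9.1,0.2],[0.0,-0.0,-0.003,-47.9,-9.6,-9.1,0.2],[0.0,-0.0,-0.003,-47.9,-9.7,-9.1,0.2]]
```

View pics/s12c.png

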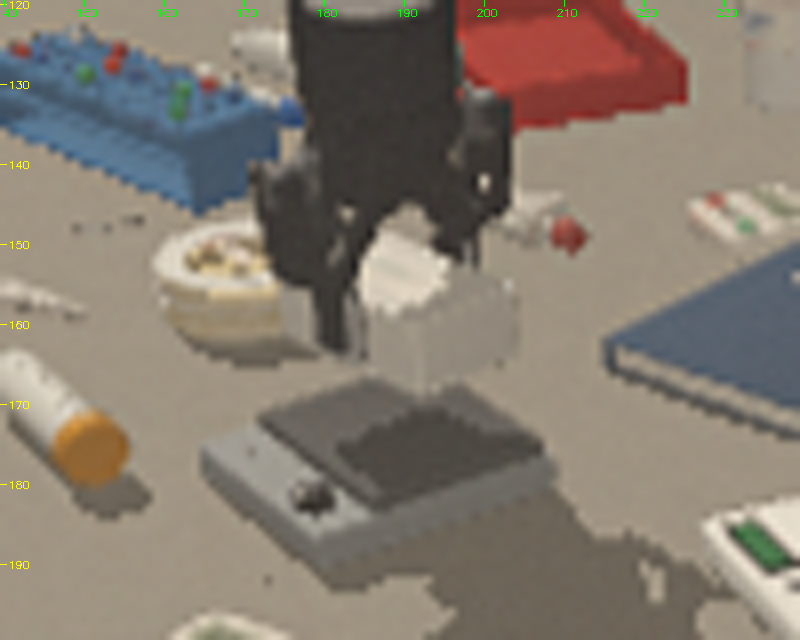

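Emit:
play_rows(
  moves=[
    [0,0,0,0,0,-30,0.2],
    [0,0,0,-25,-4,-40,0.2],
    [0,0,0,-48,-8,-15,0.2],
    [0,0,0,-52,-9,0,0.2],
    [0,0,0,-52,-9,0,0.2],
  ],
)

```text
time_s: 21.98
position: [536.3, 163.6, 155.6]
ee_rot: [-3.14, 0.001, 1.715]
contact_force: [0.3, 0.1, -0.3]
grip_width: 61.5
```

Emit:
play_rows(
  moves=[
    [0,0,0,-52,-9,0,0.2],
    [0,0,0,-52,-9,0,0.2],
    [0,0,0,-52,-9,0,0.2],
    [0,0,0,-52,-9,0,0.2],
    [0,0,0,-52,-9,0,0.2],
  ],
)

```text
time_s: 22.6
position: [526.7, -108.6, 153.3]
ee_rot: [-3.138, 0.001, 1.716]
contact_force: [0.0, -0.2, -0.6]
grip_width: 62.0
```

```bash
python3 go.py 527 -338.5 150 1.75 .2 50;python3 - <<'E'
from h import *
f=bot.grab_frame('scene')
print(at_z(f,(173.9,188.0),30))
P=[at_z(f,(y/8-.5+120,x/8-.5+140),30) for x,y in((258,415),(370,378),(545,440),(380,508))];print(np.round(P,1),np.mean(P,0))
E
```

```text
t 22.60 [ 526.7 -108.6  153.3] rpy [-3.138e+00  1.000e-03  1.716e+00] F [ 0.  -0.2 -0.6] w 62.0 j [-0.2   0.32 -0.09  1.16 -0.    1.22]
n 5
[[-0.001,0.0,-0.007,-45.5,-6.6,0.7,0.2],[-0.001,0.0,-0.007,-45.5,-6.9,0.7,0.2],[-0.001,0.0,-0.007,-45.4,-7.2,0.7,0.2],[-0.001,0.0,-0.007,-45.4,-7.5,0.7,0.2],[-0.001,0.0,-0.007,-45.3,-7.8,0.7,0.2]]
[528.78494278 341.9477478   30.        ]
[[492.6 400.6  30. ]
 [555.3 399.5  30. ]
 [582.9 289.1  30. ]
 [487.1 283.8  30. ]] [529.46866737 343.24275519  30.        ]
```

Emit:
play_rows(
  moves=[
    [0,0,-0.01,-50,-7.5,0,0.2],
    [0,0,-0.01,-50,-7.5,0,0.2],
    [0,0,-0.01,-48,-7.5,0,0.2],
    [0,0,-0.01,-30,-4,0,0.2],
    [0,0,0,-5,0,0,0.2],
  ],
)

```text
time_s: 23.28
position: [526.5, -305.8, 150.2]
ee_rot: [-3.134, 0.0, 1.752]
contact_force: [-0.9, 0.6, -1.3]
grip_width: 61.5
```

```bash
python3 go.py 527 -338.5 90 1.77 .2 30
```

```text
t 23.27 [ 526.5 -305.8  150.2] rpy [-3.134  0.     1.752] F [-0.9  0.6 -1.3] w 61.5 j [-0.52  0.47  0.12  1.23 -0.01  0.87]
n 3
[[-0.003,0.0,-0.006,-10.7,-1.6,20.1,0.2],[-0.003,0.0,-0.006,-10.7,-1.7,20.1,0.2],[-0.003,0.0,-0.006,-10.7,-1.9,20.1,0.2]]
```

Emit:
play_rows(
  moves=[
    [-0.008,0,-0.01,-15,-2.4,20,0.2],
    [0,0,-0.005,-12,-2,22,0.2],
    [0,0,0,-4,-1,20,0.2],
    [0,0,0,0,0,8,0.2],
    [0,0,0,0,0,0,0.2],
  ],
)

```text
time_s: 23.9
position: [527.0, -334.6, 76.9]
ee_rot: [-3.141, -0.002, 1.768]
contact_force: [-0.1, -0.3, -0.1]
grip_width: 61.5
```

```bash
python3 go.py 527 -338.5 45 1.77 .2 18;python3 - <<'E'
from h import *
from crop import crop
f=grab('scene','s13')
crop('pics/s13.png','pics/s13c.png',200,270,100,110,6)
E
```

```text
t 23.90 [ 527.  -334.6   76.9] rpy [-3.141e+00 -2.000e-03  1.768e+00] F [-0.1 -0.3 -0.1] w 61.5 j [-0.57  0.54  0.04  1.08  0.    0.81]
n 2
[[-0.0,-0.001,-0.001,-2.0,-0.4,15.9,0.2],[-0.0,-0.001,-0.001,-1.9,-0.4,15.9,0.2]]
```

View pics/s13c.png

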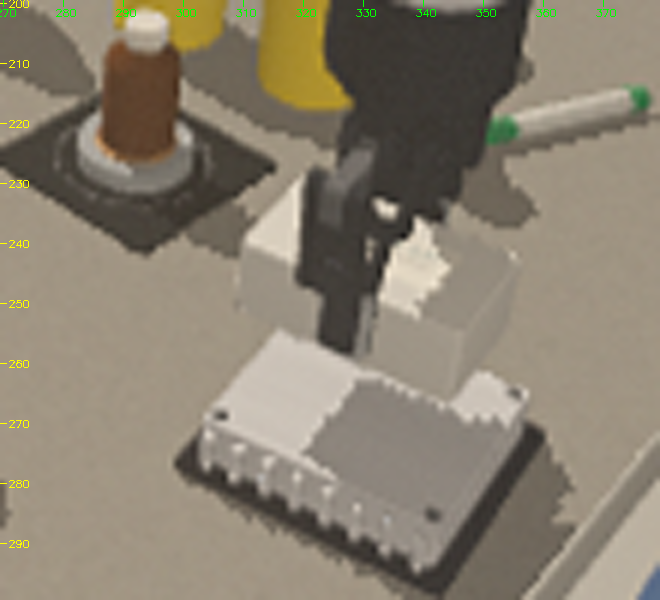

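Emit:
play_rows(
  moves=[
    [0,0,0,-3,-0.5,16,0.2],
    [0,0,0,-1,-0.3,14,0.2],
    [0,0,0,0,0,8,0.2],
    [0,0,0,0,0,2,0.2],
    [0,0,0,0,0,0,0.2],
  ],
)

```text
time_s: 24.58
position: [527.8, -338.7, 35.5]
ee_rot: [3.141, -0.001, 1.769]
contact_force: [0.1, 1.1, 0.6]
grip_width: 62.0
```

```bash
python3 go.py 527 -338.5 32.8 1.77 .2 18
```

```text
t 24.57 [ 527.8 -338.7   35.5] rpy [ 3.141e+00 -1.000e-03  1.769e+00] F [0.1 1.1 0.6] w 62.0 j [-0.57  0.57 -0.01  0.99  0.    0.8 ]
n 1
[[0.001,-0.001,-0.001,0.4,-0.8,2.7,0.2]]
```

Emit:
play_rows(
  moves=[
    [0,0,0,0,-0.5,1.8,0.2],
    [0,0,0,0,0,0.8,0.2],
    [0,0,0,0,0,0.4,0.2],
    [0,0,0,0,0,0,0.2],
  ],
)

```text
time_s: 25.08
position: [527.8, -339.2, 33.3]
ee_rot: [3.14, 0.0, 1.769]
contact_force: [-0.1, -0.3, -0.9]
grip_width: 61.7
```

Emit:
play_rows(
  moves=[
    [0,0,0,0,0,0.6,0.2],
    [0,0,0,0,0,0,0.7],
    [0,0,0,0,0,0,1],
    [0,0,0,0,0,0,1],
    [0,0,0,0,0,-12,1],
  ],
)

```text
time_s: 25.7
position: [527.4, -338.9, 44.6]
ee_rot: [3.141, -0.001, 1.769]
contact_force: [-0.3, 0.6, -0.4]
grip_width: 85.2
```

Emit:
play_rows(
  moves=[
    [0,0,0,0,0,-40,1],
    [0,0,0,0,0,-55,1],
    [0,0,0,0,0,-55,1],
    [0,0,0,0,0,-15,1],
    [0,0,0,0,0,0,1],
  ],
)

```text
time_s: 26.32
position: [527.1, -338.9, 219.6]
ee_rot: [3.138, 0.002, 1.769]
contact_force: [-0.2, -0.7, -0.6]
grip_width: 85.4
```

```bash
python3 go.py 656.3 121 230 1.75 1 52;python3 - <<'E'
from h import *
from crop import crop
f=grab('scene','s14')
crop('pics/s14.png','pics/s14c.png',200,270,100,110,6)
E
```

```text
t 26.32 [ 527.1 -338.9  219.6] rpy [3.138e+00 2.000e-03 1.769e+00] F [-0.2 -0.7 -0.6] w 85.4 j [-0.57  0.48  0.32  1.4   0.    0.8 ]
n 10
[[0.0,0.0,0.002,42.5,21.7,-1.0,1.0],[0.0,0.0,0.002,42.6,21.6,-1.0,1.0],[0.0,0.0,0.002,42.6,21.6,-1.0,1.0],[0.0,0.0,0.002,42.7,21.5,-1.0,1.0],[0.0,0.0,0.002,42.7,21.4,-1.0,1.0]]
[[0.0,0.0,0.002,42.8,21.3,-1.0,1.0],[0.0,0.0,0.002,42.8,21.2,-1.0,1.0],[0.0,0.0,0.002,42.8,21.2,-1.0,1.0],[0.0,0.0,0.002,42.9,21.1,-1.0,1.0],[0.0,0.0,0.002,42.9,21.0,-1.0,1.0]]
```

View pics/s14c.png

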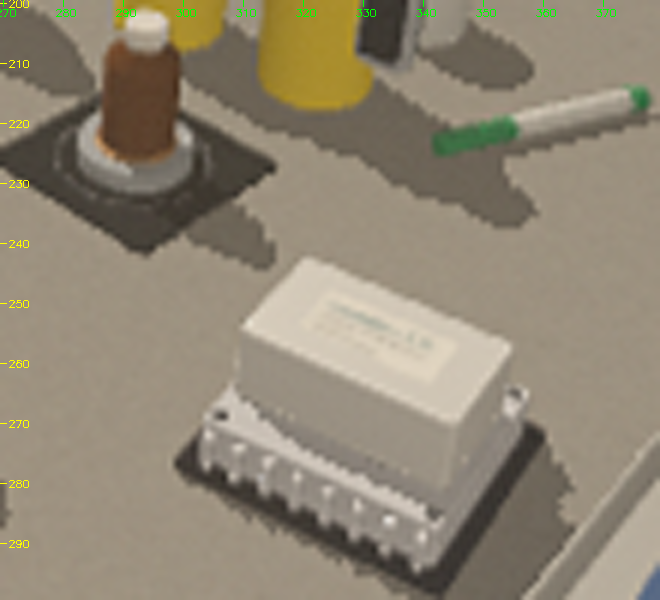

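Emit:
play_rows(
  moves=[
    [0,0,0,42.5,21.7,-3,1],
    [0,0,0,44,22,-2,1],
    [0,0,0,44,22,-2,1],
    [0,0,0,44,22,-2,1],
    [0,0,0,44,22,-2,1],
  ],
)

```text
time_s: 27.0
position: [590.0, -98.7, 224.0]
ee_rot: [-3.137, -0.002, 1.763]
contact_force: [0.2, -0.7, -0.4]
grip_width: 85.6
```

```bash
python3 go.py 656.7 120.5 230 1.75 1 52
```

```text
t 27.00 [590.  -98.7 224. ] rpy [-3.137e+00 -2.000e-03  1.763e+00] F [ 0.2 -0.7 -0.4] w 85.6 j [-0.17  0.43  0.25  1.39  0.    1.21]
n 5
[[-0.001,-0.0,0.003,40.5,21.5,-1.2,1.0],[-0.001,-0.0,0.003,40.5,21.4,-1.2,1.0],[-0.001,-0.0,0.003,40.6,21.3,-1.2,1.0],[-0.001,-0.0,0.003,40.7,21.2,-1.2,1.0],[-0.001,-0.0,0.003,40.7,21.0,-1.2,1.0]]
```

Emit:
play_rows(
  moves=[
    [-0.005,0,0.003,43,22,0,1],
    [0,0,0.003,43,22,0,1],
    [0,0,0.003,43,22,0,1],
    [0,0,0,35,18,0,1],
    [0,0,0,10,5,0,1],
  ],
)

```text
time_s: 27.62
position: [643.5, 97.8, 217.8]
ee_rot: [-3.133, -0.004, 1.757]
contact_force: [-0.4, -0.5, -0.3]
grip_width: 85.7
```

```bash
python3 go.py 656.7 120.5 195 1.75 1 52
```

```text
t 27.62 [643.5  97.8 217.8] rpy [-3.133 -0.004  1.757] F [-0.4 -0.5 -0.3] w 85.7 j [0.15 0.56 0.43 1.45 0.   1.53]
n 1
[[-0.008,-0.004,0.007,19.8,17.4,22.8,1.0]]
```

Emit:
play_rows(
  moves=[
    [-0.008,-0.004,0.005,14,11,12,1],
    [0,0,0,4,3,12,1],
    [0,0,0,0,0,3,1],
    [0,0,0,0,0,0,1],
  ],
)

```text
time_s: 28.12
position: [653.4, 117.2, 186.6]
ee_rot: [-3.138, 0.001, 1.75]
contact_force: [0.3, -0.7, -0.1]
grip_width: 85.3
```

```bash
python3 go.py 656.7 120.5 180 1.75 1 52; python3 - <<'E'
from h import *
from crop import crop
f=grab('scene','s15'); s=bot.get_state();p=s['position'];psi=s['ee_rot'][2]
y=np.array([np.sin(psi),-np.cos(psi)]);x=np.array([np.cos(psi),np.sin(psi)])
i=cv2.imread('pics/s15.png'); sc=8;r0,c0=115,205
i=cv2.resize(i[r0:r0+80,c0:c0+100],None,fx=sc,fy=sc,interpolation=cv2.INTER_CUBIC)
def dot(P,c):
    r,k=proj(f,P); cv2.circle(i,(int((k-c0+.5)*sc),int((r-r0+.5)*sc)),2,c,-1)
for sg in(-1,1):
    for w in(-11,11): dot((*(p[:2]+sg*42.6*y+w*x),p[2]+13.3),(0,255,0))
for R,z in((18.5,165),(18.5,145),(32,30)):
    for a in np.arange(0,6.28,.3): dot((656.7+R*np.cos(a),120.5+R*np.sin(a),z),(0,0,255))
cv2.imwrite('pics/s15d.png',i)
E
```

```text
t 28.12 [653.4 117.2 186.6] rpy [-3.138e+00  1.000e-03  1.750e+00] F [ 0.3 -0.7 -0.1] w 85.3 j [ 0.18  0.58  0.39  1.39 -0.    1.57]
n 1
[[-0.003,0.001,-0.0,2.7,3.9,6.6,1.0]]
```

View pics/s15d.png

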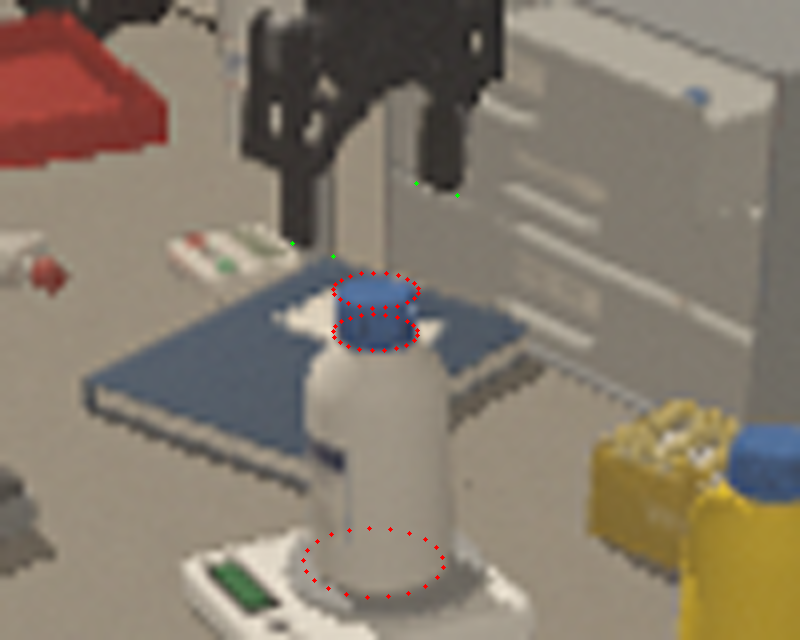

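Emit:
play_rows(
  moves=[
    [-0.003,0,0,2.3,4,5,1],
    [0,0,0,0,0,12,1],
    [0,0,0,0,0,8,1],
    [0,0,0,0,0,2,1],
    [0,0,0,0,0,0,1],
  ],
)

```text
time_s: 28.8
position: [657.3, 119.4, 158.3]
ee_rot: [3.141, 0.001, 1.749]
contact_force: [0.5, 0.8, -0.1]
grip_width: 85.7
```

```bash
python3 go.py 657 120 146 1.75 1 52
```

```text
t 28.80 [657.3 119.4 158.3] rpy [3.141e+00 1.000e-03 1.749e+00] F [ 0.5  0.8 -0.1] w 85.7 j [ 0.18  0.59  0.34  1.32 -0.    1.57]
n 1
[[0.001,0.001,-0.001,0.7,-0.2,12.3,1.0]]
```

Emit:
play_rows(
  moves=[
    [0,0,0,0.7,-0.2,8,1],
    [0,0,0,0,0,4,1],
    [0,0,0,0,0,0.5,0.5],
    [0,0,0,0,0,0,0.2],
    [0,0,0,0,0,0,0],
  ],
  newtons=50,
)

```text
time_s: 29.42
position: [657.2, 120.2, 145.5]
ee_rot: [3.14, 0.001, 1.749]
contact_force: [0.6, 1.1, 0.5]
grip_width: 42.8
```

Emit:
play_rows(
  moves=[
    [0,0,0,0,0,0,-0.2],
    [0,0,0,0,0,0,-0.4],
    [0,0,0,0,0,0,-0.5],
    [0,0,0,0,0,0,-0.5],
    [0,0,0,0,0,0,-0.5],
  ],
)

```text
time_s: 30.05
position: [657.4, 120.2, 145.9]
ee_rot: [3.139, 0.001, 1.749]
contact_force: [-0.1, -0.3, 0.6]
grip_width: 34.4
```

```bash
python3 go.py 657 120 146 1.75 1 52; python3 - <<'E'
from h import *
from crop import crop
f=grab('scene','s16')
crop('pics/s16.png','pics/s16c.png',115,205,80,100,8)
E
```

```text
t 30.05 [657.4 120.2 145.9] rpy [3.139e+00 1.000e-03 1.749e+00] F [-0.1 -0.3  0.6] w 34.4 j [ 0.18  0.59  0.31  1.29 -0.    1.57]
n 1
[[0.002,0.001,-0.001,-0.1,-0.4,-0.1,1.0]]
```

View pics/s16c.png

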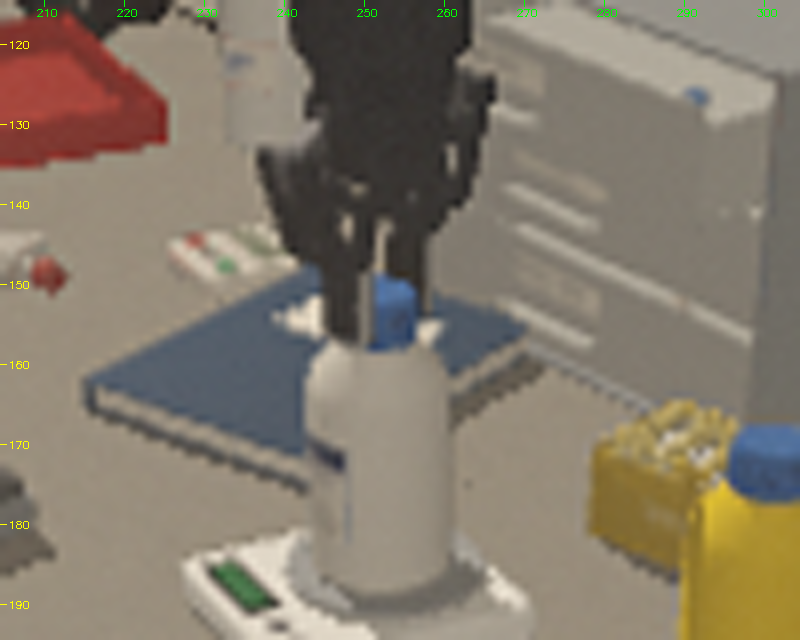

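Emit:
play_rows(
  moves=[
    [0,0,0,0,0,-4,-0.5],
    [0,0,0,0,0,-12,-0.5],
    [0,0,0,0,0,-15,-0.5],
    [0,0,0,0,0,-8,-0.5],
    [0,0,0,0,0,0,-0.5],
  ],
  newtons=70,
)

```text
time_s: 30.72
position: [657.2, 120.2, 187.6]
ee_rot: [3.139, 0.001, 1.749]
contact_force: [-0.1, 0.1, -2.8]
grip_width: 34.1
```

```bash
python3 go.py 538 346 184 1.75 -0.5 32; python3 - <<'E'
from h import *
from crop import crop
f=grab('scene','s17')
crop('pics/s17.png','pics/s17c.png',115,205,80,100,8)
E
```

```text
t 30.73 [657.2 120.2 187.6] rpy [3.139e+00 1.000e-03 1.749e+00] F [-0.1  0.1 -2.8] w 34.1 j [ 0.18  0.59  0.4   1.39 -0.    1.57]
n 8
[[0.0,0.0,-0.0,30.4,-9.7,0.4,-0.5],[0.0,0.0,-0.0,30.4,-9.7,0.4,-0.5],[0.0,0.0,-0.0,30.4,-9.7,0.4,-0.5],[0.0,0.0,-0.0,30.4,-9.7,0.4,-0.5],[0.0,0.0,-0.0,30.4,-9.7,0.4,-0.5]]
[[0.0,0.0,-0.0,30.4,-9.6,0.4,-0.5],[0.0,0.0,-0.0,30.4,-9.6,0.4,-0.5],[0.0,0.0,-0.0,30.4,-9.6,0.4,-0.5]]
```

View pics/s17c.png

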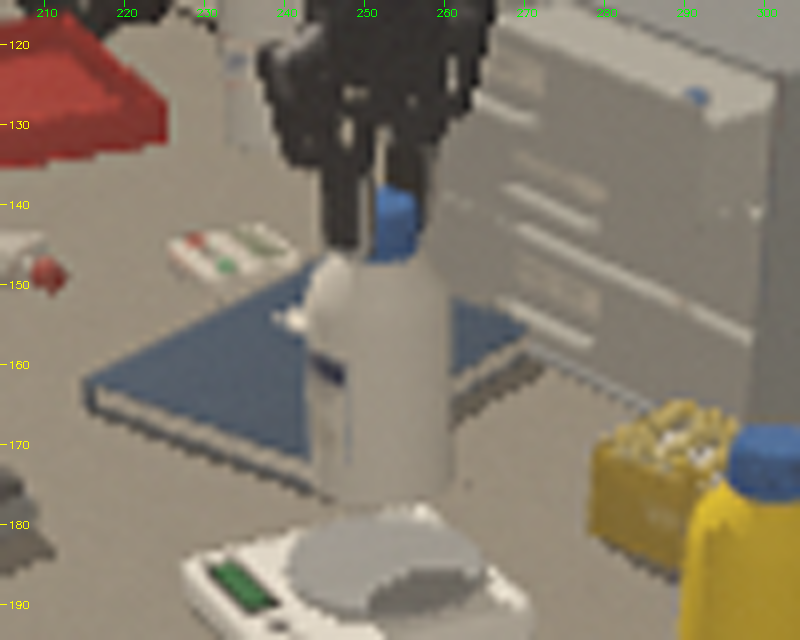

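Emit:
play_rows(
  moves=[
    [0,0,0,15,-5,0,-0.5],
    [0,0,0,30,-9.5,0,-0.5],
    [0,0,0,32,-10,0,-0.5],
    [0,0,0,32,-10,0,-0.5],
    [0,0,0,32,-10,0,-0.5],
  ],
)

```text
time_s: 31.4
position: [583.9, 255.6, 184.2]
ee_rot: [-3.139, 0.001, 1.746]
contact_force: [-0.1, -0.6, -2.2]
grip_width: 34.1
```

Emit:
play_rows(
  moves=[
    [0,0,0,32,-10,0,-0.5],
    [0,0,0,30,-9.5,0,-0.5],
    [0,0,0,22,-7,0,-0.5],
    [0,0,0,10,-3,0,-0.5],
    [0,0,0,3,-1,0,-0.5],
  ],
)

```text
time_s: 32.02
position: [530.0, 352.6, 182.3]
ee_rot: [-3.136, 0.002, 1.751]
contact_force: [-0.2, -0.9, -2.4]
grip_width: 33.7
```

```bash
python3 go.py 538 346 184 1.75 -0.5 32; python3 - <<'E'
from h import *
from crop import crop
f=grab('top','t18')
crop('pics/t18.png','pics/t18c.png',145,185,65,65,9)
f=grab('scene','s18')
print(at_z(f,(185.1,253),30))
crop('pics/s18.png','pics/s18c.png',115,140,80,100,8)
E
```

```text
t 32.02 [530.  352.6 182.3] rpy [-3.136e+00  2.000e-03  1.751e+00] F [-0.2 -0.9 -2.4] w 33.7 j [0.59 0.52 0.28 1.34 0.   1.98]
n 1
[[-0.005,0.002,0.001,-7.9,6.6,-1.7,-0.5]]
[659.94117218 114.34657901  30.        ]
```

View pics/t18c.png

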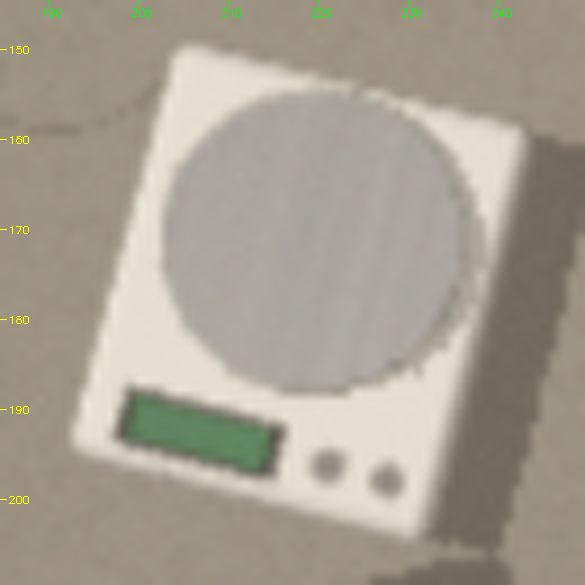

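View pics/s18c.png

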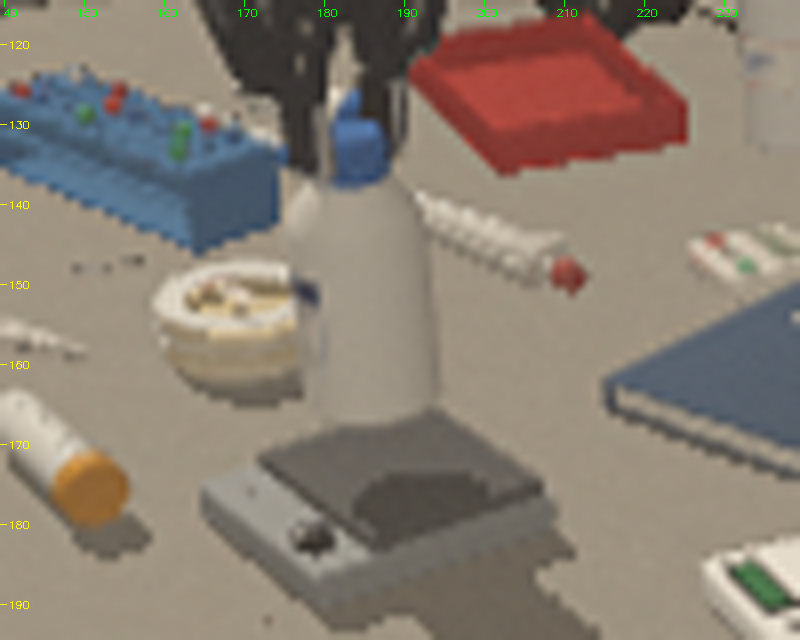

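```bash
python3 - <<'E'
from h import *
f=bot.grab_frame('top'); print('pan',at_z(f,(171.3,219.8),30))
f=bot.grab_frame('scene'); s=bot.get_state();p=s['position']
i=cv2.imread('pics/s18.png'); sc=8;r0,c0=115,140
i=cv2.resize(i[r0:r0+80,c0:c0+100],None,fx=sc,fy=sc,interpolation=cv2.INTER_CUBIC)
def dot(P,c):
    r,k=proj(f,P); cv2.circle(i,(int((k-c0+.5)*sc),int((r-r0+.5)*sc)),2,c,-1)
b=p[2]-146+30
for R,z in((18.5,b+135),(18.5,b+115),(32,b),(32,b+80)):
    for a in np.arange(0,6.28,.3): dot((p[0]+R*np.cos(a),p[1]+R*np.sin(a),z),(0,0,255))
cv2.imwrite('pics/s18d.png',i)
E
```

```text
pan [660.07538611 117.36378191  30.        ]
```

View pics/s18d.png

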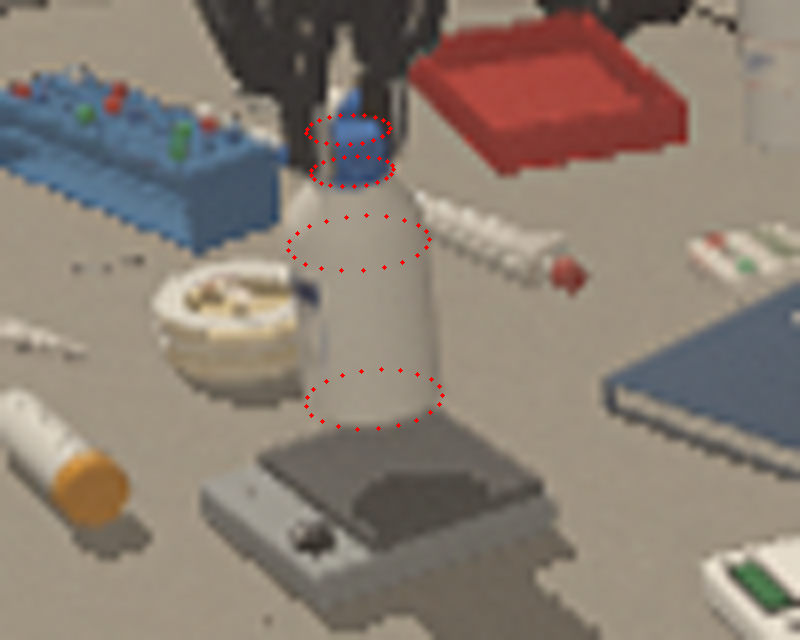

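Emit:
play_rows(
  moves=[
    [-0.005,0.002,0,-7,6,5,-0.5],
    [0,0,0,0,0,12,-0.5],
    [0,0,0,0,0,8,-0.5],
    [0,0,0,0,0,2,-0.5],
    [0,0,0,0,0,0,-0.5],
  ],
)

```text
time_s: 32.85
position: [539.3, 343.4, 152.7]
ee_rot: [-3.141, 0.0, 1.747]
contact_force: [-0.1, -0.4, -2.6]
grip_width: 34.3
```

```bash
python3 go.py 538 346 146.5 1.75 -0.5 32
```

```text
t 32.85 [539.3 343.4 152.7] rpy [-3.141  0.     1.747] F [-0.1 -0.4 -2.6] w 34.3 j [0.57 0.53 0.22 1.27 0.   1.96]
n 1
[[-0.001,0.0,-0.003,2.8,-0.8,6.2,-0.5]]
```

Emit:
play_rows(
  moves=[
    [0,0,0,2.5,-0.8,2.5,-0.5],
    [0,0,0,0,0,2,-0.5],
    [0,0,0,0,0,1.2,-0.5],
    [0,0,0,0,0,0.4,-0.5],
    [0,0,0,0,0,0,-0.5],
  ],
)

```text
time_s: 33.48
position: [538.1, 346.4, 146.9]
ee_rot: [3.141, -0.0, 1.748]
contact_force: [0.3, 0.0, -2.4]
grip_width: 34.2
```

```bash
python3 go.py 538 346 146 1.75 -0.5 32; python3 - <<'E'
from h import *
from crop import crop
f=grab('scene','s19')
crop('pics/s19.png','pics/s19c.png',115,140,80,100,8)
E
```

```text
t 33.48 [538.1 346.4 146.9] rpy [ 3.141 -0.     1.748] F [ 0.3  0.  -2.4] w 34.2 j [0.57 0.53 0.21 1.25 0.   1.97]
n 1
[[0.0,-0.0,-0.002,-0.4,-0.1,0.9,-0.5]]
```

View pics/s19c.png

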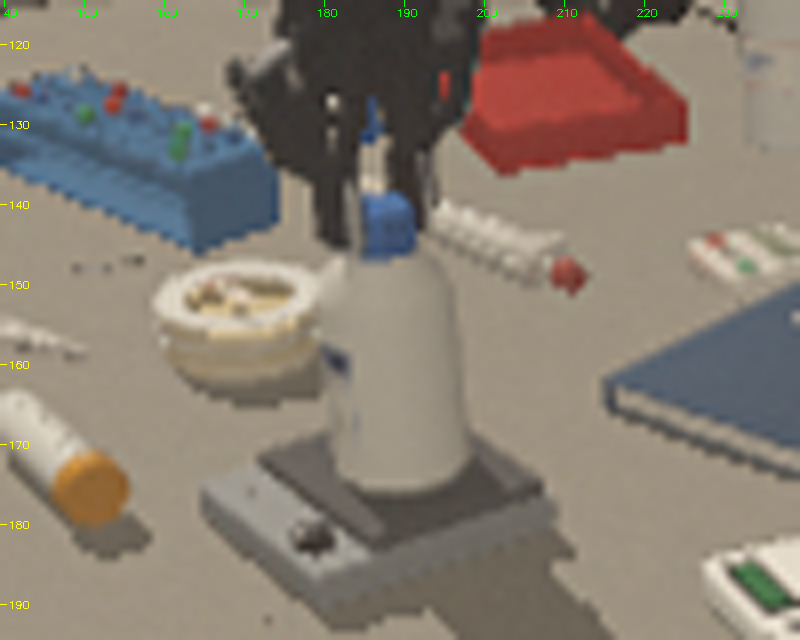

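Emit:
play_rows(
  moves=[
    [0,0,0,0,0,0.7,-0.5],
    [0,0,0,0,0,0.6,-0.5],
    [0,0,0,0,0,0.4,-0.5],
    [0,0,0,0,0,0,-0.5],
  ],
)

```text
time_s: 34.02
position: [538.2, 346.6, 146.1]
ee_rot: [3.14, -0.001, 1.748]
contact_force: [-1.7, -0.7, -1.0]
grip_width: 34.2
```

Emit:
play_rows(
  moves=[
    [0,0,0,0,0,0.3,-0.5],
    [0,0,0,0,0,0,-0.1],
    [0,0,0,0,0,0,0.4],
    [0,0,0,0,0,0,0.9],
    [0,0,0,0,0,0,1],
  ],
)

```text
time_s: 34.65
position: [538.5, 346.6, 145.7]
ee_rot: [3.14, -0.001, 1.748]
contact_force: [0.6, 1.1, -0.6]
grip_width: 85.0
```

Emit:
play_rows(
  moves=[
    [0,0,0,0,0,0,1],
    [0,0,0,0,0,-15,1],
    [0,0,0,0,0,-40,1],
    [0,0,0,0,0,-30,1],
    [0,0,0,0,0,0,1],
  ],
)

```text
time_s: 35.28
position: [538.2, 346.4, 236.4]
ee_rot: [3.139, -0.002, 1.748]
contact_force: [-0.3, 0.3, -0.0]
grip_width: 85.1
```

```bash
python3 go.py 611.2 -124.1 210 1.2 1 52; python3 - <<'E'
from h import *
from crop import crop
f=grab('scene','s20')
crop('pics/s20.png','pics/s20c.png',115,140,80,100,8)
E
```

```text
t 35.27 [538.2 346.4 236.4] rpy [ 3.139e+00 -2.000e-03  1.748e+00] F [-0.3  0.3 -0. ] w 85.1 j [0.57 0.52 0.42 1.47 0.   1.97]
n 10
[[0.0,-0.0,0.055,-47.6,-1.1,2.6,1.0],[0.0,-0.0,0.055,-47.6,1.5,2.6,1.0],[0.0,-0.0,0.055,-47.4,4.1,2.6,1.0],[0.0,-0.0,0.055,-47.1,6.7,2.6,1.0],[0.0,-0.0,0.055,-46.7,9.3,2.6,1.0]]
[[0.0,-0.0,0.055,-46.1,11.8,2.6,1.0],[0.0,-0.0,0.055,-45.4,14.3,2.6,1.0],[0.0,-0.0,0.055,-44.6,16.8,2.6,1.0],[0.0,-0.0,0.055,-43.6,19.2,2.6,1.0],[0.0,-0.0,0.055,-42.5,21.6,2.6,1.0]]
```

View pics/s20c.png

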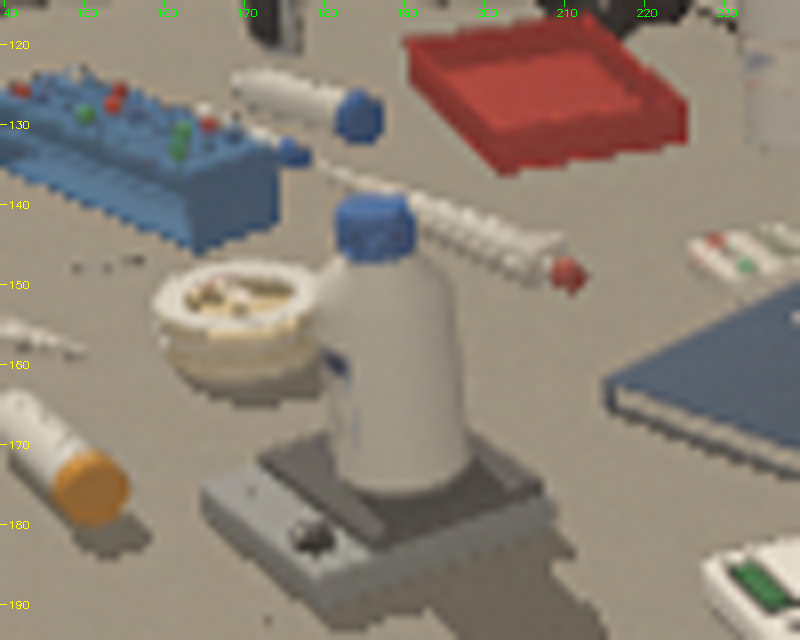

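The tall bottle stands upright on the stirrer (base near px (171,189)). Next is the small bottle on the coaster.

Emit:
play_rows(
  moves=[
    [0,0,0.055,-40,-1,0,1],
    [0,0,0.055,-47.6,1.5,0,1],
    [0,0,0.055,-47.4,4.1,0,1],
    [0,0,0.055,-47.1,6.7,0,1],
    [0,0,0.055,-46.7,9.3,0,1],
  ],
)

```text
time_s: 35.95
position: [571.2, 114.6, 231.7]
ee_rot: [-3.139, 0.0, 1.47]
contact_force: [0.1, -0.6, -0.2]
grip_width: 85.4
```

```bash
python3 go.py 611.2 -124.1 190 1.2 1 52
```

```text
t 35.95 [571.2 114.6 231.7] rpy [-3.139  0.     1.47 ] F [ 0.1 -0.6 -0.2] w 85.4 j [0.2  0.39 0.21 1.39 0.   1.87]
n 5
[[-0.001,0.0,0.054,-46.7,12.8,8.3,1.0],[-0.001,0.0,0.054,-45.9,15.3,8.3,1.0],[-0.001,0.0,0.054,-45.0,17.7,8.3,1.0],[-0.001,0.0,0.054,-44.0,20.1,8.3,1.0],[-0.001,0.0,0.054,-42.9,22.5,8.3,1.0]]
```

Emit:
play_rows(
  moves=[
    [0,0,0.054,-46.7,12.8,8,1],
    [0,0,0.054,-45.9,15.3,8,1],
    [0,0,0.054,-45,17.7,8,1],
    [0,0,0.054,-36,17,8,1],
    [0,0,0,-8,4,2,1],
  ],
)

```text
time_s: 36.58
position: [601.4, -85.5, 194.0]
ee_rot: [-3.135, 0.002, 1.243]
contact_force: [-0.3, -0.2, -0.6]
grip_width: 85.4
```

```bash
python3 go.py 611.2 -124.1 120 1.2 1 30
```

```text
t 36.58 [601.4 -85.5 194. ] rpy [-3.135e+00  2.000e-03  1.243e+00] F [-0.3 -0.2 -0.6] w 85.4 j [-0.14  0.45  0.21  1.33 -0.    1.76]
n 3
[[-0.002,0.001,0.014,-11.1,7.4,24.6,1.0],[-0.002,0.001,0.014,-11.0,7.5,24.6,1.0],[-0.002,0.001,0.014,-10.9,7.6,24.7,1.0]]
```

Emit:
play_rows(
  moves=[
    [-0.006,0,0.02,-14,9,22,1],
    [0,0,0.02,-14,9,22,1],
    [0,0,0,-4,3,18,1],
    [0,0,0,0,0,4,1],
    [0,0,0,0,0,0,1],
  ],
)

```text
time_s: 37.2
position: [609.5, -121.3, 125.7]
ee_rot: [-3.139, 0.001, 1.206]
contact_force: [-1.4, 0.5, -0.4]
grip_width: 84.9
```

```bash
python3 go.py 611.2 -124.1 35 1.2 1 30
```

```text
t 37.20 [ 609.5 -121.3  125.7] rpy [-3.139e+00  1.000e-03  1.206e+00] F [-1.4  0.5 -0.4] w 84.9 j [-0.2   0.5   0.11  1.18 -0.    1.74]
n 4
[[-0.001,0.0,0.002,-0.5,0.7,22.7,1.0],[-0.001,0.0,0.002,-0.5,0.7,22.7,1.0],[-0.001,0.0,0.002,-0.5,0.7,22.7,1.0],[-0.001,0.0,0.002,-0.5,0.7,22.7,1.0]]
```

Emit:
play_rows(
  moves=[
    [0,0,0,-1.5,2,12,1],
    [0,0,0,-0.5,0.7,24,1],
    [0,0,0,0,0,24,1],
    [0,0,0,0,0,12,1],
    [0,0,0,0,0,0,1],
  ],
)

```text
time_s: 37.83
position: [612.8, -123.1, 52.8]
ee_rot: [3.141, 0.001, 1.209]
contact_force: [0.5, 0.1, -0.2]
grip_width: 85.0
```

```bash
python3 go.py 611.2 -124.1 37 1.2 1 30; python3 - <<'E'
from h import *
from crop import crop
f=grab('scene','s21')
crop('pics/s21.png','pics/s21c.png',160,240,90,100,8)
E
```

```text
t 37.83 [ 612.8 -123.1   52.8] rpy [3.141e+00 1.000e-03 1.209e+00] F [ 0.5  0.1 -0.2] w 85.0 j [-0.2   0.55  0.    1.02 -0.    1.74]
n 1
[[0.001,0.001,0.009,-1.5,-1.2,15.8,1.0]]
```

View pics/s21c.png

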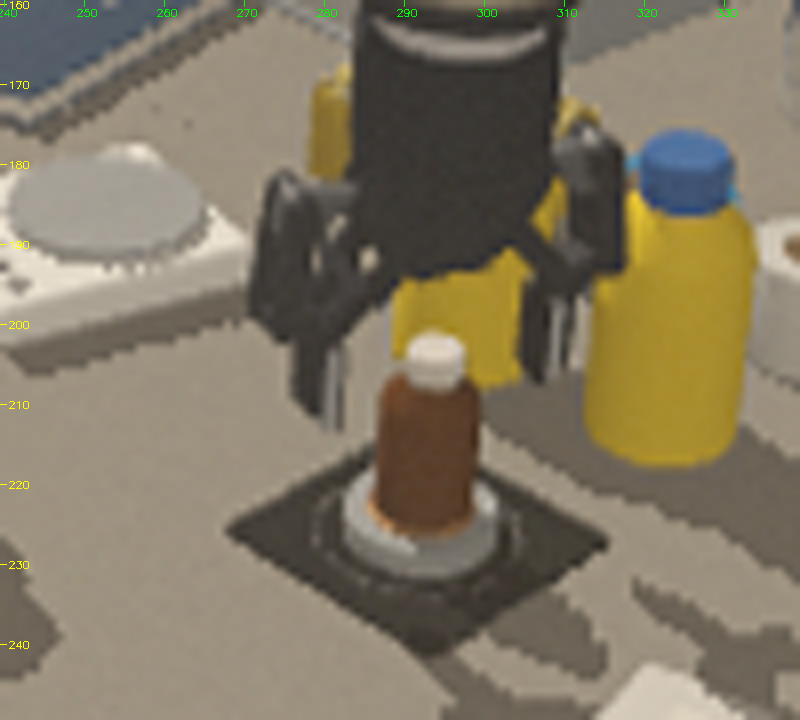

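Emit:
play_rows(
  moves=[
    [0,0,0.009,-1.5,-1.2,11,1],
    [0,0,0,0,0,4,0.5],
    [0,0,0,0,0,0,0],
    [0,0,0,0,0,0,-0.4],
    [0,0,0,0,0,0,-0.4],
  ],
  newtons=40,
)

```text
time_s: 38.5
position: [612.7, -124.5, 39.7]
ee_rot: [3.137, -0.0, 1.199]
contact_force: [0.4, -0.2, 0.0]
grip_width: 38.6
```

Emit:
play_rows(
  moves=[
    [0,0,0,0,0,0,-0.4],
    [0,0,0,0,0,0,-0.4],
    [0,0,0,0,0,0,-0.4],
  ],
)

```text
time_s: 38.88
position: [612.9, -124.5, 39.8]
ee_rot: [3.136, -0.0, 1.199]
contact_force: [-0.5, -0.3, -0.4]
grip_width: 38.0
```

Emit:
play_rows(
  moves=[
    [0,0,0,0,0,-8,-0.4],
    [0,0,0,0,0,-30,-0.4],
    [0,0,0,0,0,-40,-0.4],
    [0,0,0,0,0,-20,-0.4],
    [0,0,0,0,0,0,-0.4],
  ],
)

```text
time_s: 39.5
position: [612.2, -124.3, 142.4]
ee_rot: [3.136, -0.0, 1.199]
contact_force: [-0.0, 0.1, -1.8]
grip_width: 38.1
```

```bash
python3 go.py 620 50 155 1.4 -0.4 40;  python3 - <<'E'
from h import *
from crop import crop
f=grab('scene','s22')
crop('pics/s22.png','pics/s22c.png',160,240,90,100,8)
E
```

```text
t 39.50 [ 612.2 -124.3  142.4] rpy [ 3.136 -0.     1.199] F [-0.   0.1 -1.8] w 38.1 j [-0.2   0.49  0.14  1.21 -0.    1.74]
n 5
[[0.001,0.0,-0.04,33.0,-11.2,-2.6,-0.4],[0.001,0.0,-0.04,33.5,-9.9,-2.6,-0.4],[0.001,0.0,-0.04,33.8,-8.5,-2.5,-0.4],[0.001,0.0,-0.04,34.1,-7.2,-2.5,-0.4],[0.001,0.0,-0.04,34.4,-5.8,-2.5,-0.4]]
```

View pics/s22c.png

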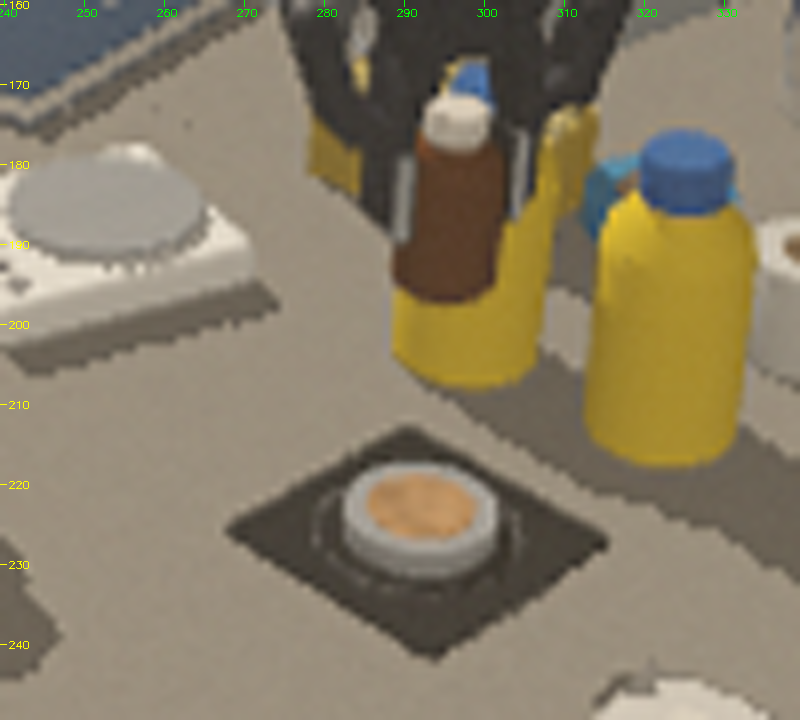

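Emit:
play_rows(
  moves=[
    [0.004,0,-0.04,25,-8,-5,-0.4],
    [0,0,-0.04,36,-10,-5,-0.4],
    [0,0,-0.04,38,-9,-3,-0.4],
    [0,0,-0.04,38,-8,0,-0.4],
    [0,0,-0.04,38,-6,0,-0.4],
  ],
)

```text
time_s: 40.17
position: [619.2, 57.9, 148.3]
ee_rot: [-3.134, 0.002, 1.4]
contact_force: [0.8, 1.1, -0.4]
grip_width: 37.9
```

```bash
python3 go.py 660 116 140 1.45 -0.4 40
```

```text
t 40.17 [619.2  57.9 148.3] rpy [-3.134e+00  2.000e-03  1.400e+00] F [ 0.8  1.1 -0.4] w 37.9 j [0.09 0.5  0.16 1.24 0.   1.83]
n 2
[[-0.004,0.001,-0.025,32.1,15.2,4.0,-0.4],[-0.004,0.001,-0.025,31.7,16.0,4.1,-0.4]]
```

Emit:
play_rows(
  moves=[
    [-0.006,0,-0.02,28,18,0,-0.4],
    [0,0,0,16,14,5,-0.4],
    [0,0,0,5,5,10,-0.4],
    [0,0,0,0,0,5,-0.4],
    [0,0,0,0,0,0,-0.4],
  ],
)

```text
time_s: 40.8
position: [661.3, 103.5, 121.4]
ee_rot: [-3.133, 0.004, 1.424]
contact_force: [-0.0, 0.3, 0.1]
grip_width: 38.2
```

```bash
python3 go.py 660 116 90 1.43 -0.4 20
```

```text
t 40.80 [661.3 103.5 121.4] rpy [-3.133  0.004  1.424] F [-0.   0.3  0.1] w 38.2 j [ 0.16  0.61  0.29  1.25 -0.    1.87]
n 2
[[-0.004,0.002,-0.003,6.2,-1.4,15.7,-0.4],[-0.004,0.002,-0.003,6.1,-1.5,15.7,-0.4]]
```

Emit:
play_rows(
  moves=[
    [-0.008,0.004,0,10,-2.5,14,-0.4],
    [0,0,0,3,-0.5,18,-0.4],
    [0,0,0,0,0,14,-0.4],
    [0,0,0,0,0,4,-0.4],
    [0,0,0,0,0,0,-0.4],
  ],
)

```text
time_s: 41.42
position: [659.5, 113.9, 71.7]
ee_rot: [3.14, -0.001, 1.421]
contact_force: [-0.4, 0.3, -0.3]
grip_width: 38.3
```

```bash
python3 go.py 660 116 56 1.43 -0.4 20; python3 - <<'E'
from h import *
from crop import crop
f=grab('scene','s23')
crop('pics/s23.png','pics/s23c.png',120,210,90,100,8)
E
```

```text
t 41.42 [659.5 113.9  71.7] rpy [ 3.140e+00 -1.000e-03  1.421e+00] F [-0.4  0.3 -0.3] w 38.3 j [0.17 0.63 0.18 1.12 0.   1.89]
n 1
[[0.001,-0.001,-0.009,2.1,0.1,15.7,-0.4]]
```

View pics/s23c.png

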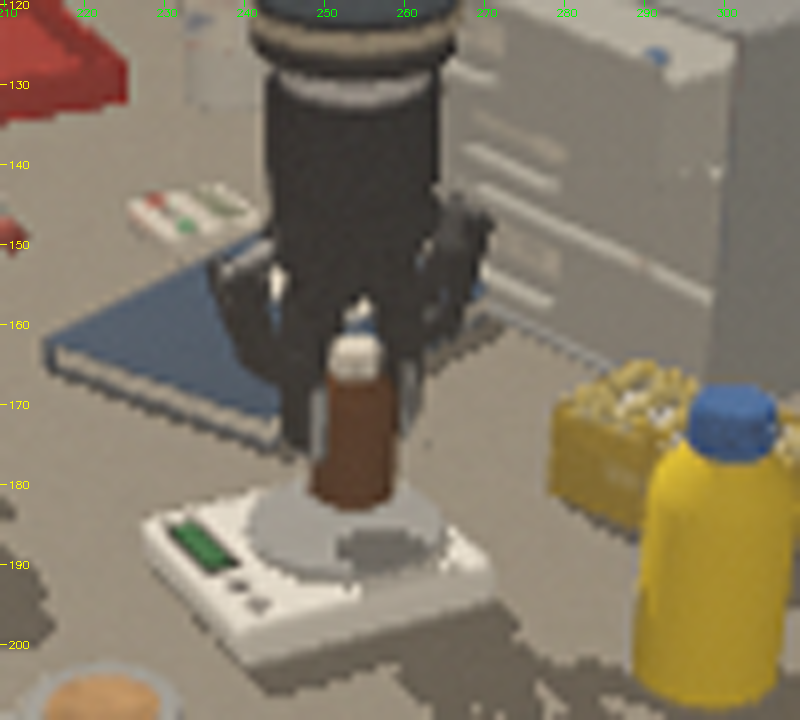

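Emit:
play_rows(
  moves=[
    [0,0,0,2,0,8,-0.4],
    [0,0,0,0,0,5,-0.4],
    [0,0,0,0,0,2,-0.4],
    [0,0,0,0,0,0.5,-0.4],
    [0,0,0,0,0,0,-0.4],
  ],
)

```text
time_s: 42.1
position: [660.6, 116.1, 56.2]
ee_rot: [3.139, -0.001, 1.421]
contact_force: [-0.9, -0.4, -0.5]
grip_width: 38.7
```

Emit:
play_rows(
  moves=[
    [0,0,0,0,0,0.8,-0.4],
    [0,0,0,0,0,0.6,-0.4],
    [0,0,0,0,0,0.4,-0.4],
    [0,0,0,0,0,0,-0.4],
  ],
)

```text
time_s: 42.6
position: [660.8, 116.1, 54.7]
ee_rot: [3.138, -0.001, 1.421]
contact_force: [0.3, -0.1, -0.8]
grip_width: 38.1
```

Emit:
play_rows(
  moves=[
    [0,0,0,0,0,0,-0.1],
    [0,0,0,0,0,0,0.5],
    [0,0,0,0,0,0,0.8],
    [0,0,0,0,0,0,0.8],
    [0,0,0,0,0,-15,0.8],
  ],
)

```text
time_s: 43.22
position: [660.1, 116.0, 69.4]
ee_rot: [3.14, -0.001, 1.421]
contact_force: [-0.7, -0.1, 0.2]
grip_width: 76.8
```

Emit:
play_rows(
  moves=[
    [0,0,0,0,0,-40,0.8],
    [0,0,0,0,0,-50,0.8],
    [0,0,0,0,0,-40,0.8],
    [0,0,0,0,0,-10,0.8],
    [0,0,0,0,0,0,0.8],
  ],
)

```text
time_s: 43.85
position: [659.9, 116.0, 219.2]
ee_rot: [3.136, -0.002, 1.421]
contact_force: [0.2, -0.3, -1.0]
grip_width: 77.0
```

```bash
python3 go.py 430 30 230 1.43 0.8 50
```

```text
t 43.85 [659.9 116.  219.2] rpy [ 3.136e+00 -2.000e-03  1.421e+00] F [ 0.2 -0.3 -1. ] w 77.0 j [0.17 0.59 0.49 1.46 0.   1.89]
n 5
[[0.001,-0.0,-0.002,-23.9,-42.9,-2.5,0.8],[0.001,-0.0,-0.002,-23.8,-42.9,-2.4,0.8],[0.001,-0.0,-0.002,-23.7,-43.0,-2.3,0.8],[0.001,-0.0,-0.002,-23.6,-43.0,-2.3,0.8],[0.001,-0.0,-0.002,-23.6,-43.1,-2.2,0.8]]
```

Emit:
play_rows(
  moves=[
    [0,0,0,-23,-42,-2,0.8],
    [0,0,0,-23,-42,-2,0.8],
    [0,0,0,-23,-42,-2,0.8],
    [0,0,0,-23,-42,-2,0.8],
    [0,0,0,0,0,0,0.8],
  ],
)

```text
time_s: 44.48
position: [471.6, 48.0, 218.9]
ee_rot: [-3.138, 0.001, 1.421]
contact_force: [1.1, 0.6, 0.6]
grip_width: 76.4
```

```bash
python3 - <<'E'
from h import *
from crop import crop
f=grab('scene','s24'); g=grab('top','t24')
crop('pics/s24.png','pics/s24b.png',110,150,190,240,3.3 if 0 else 3)
crop('pics/t24.png','pics/t24b.png',140,95,120,340,2)
i=cv2.imread('pics/t24.png')
def dot(P,c):
    r,k=proj(g,P); cv2.circle(j,(int((k-c0+.5)*sc),int((r-r0+.5)*sc)),2,c,-1)
out=[]
sc=5
for r0,c0,lst in((185,100,[(538,346,165,18.5),(538,346,30,2)]),(195,355,[(527,-338.5,30,2),(527.5,-338.7,69,2)]),(145,185,[(660,116,105,11.5),(660,116,30,46)]),(165,275,[(611,-124.1,15,31),(610.5,-124,3,2)])):
    j=cv2.resize(i[r0:r0+60,c0:c0+70],None,fx=sc,fy=sc,interpolation=cv2.INTER_CUBIC)
    for x,y,z,R in lst:
        for a in np.arange(0,6.28,.4): dot((x+R*np.cos(a),y+R*np.sin(a),z),(0,0,255) if z>31 or z==15 else (255,0,255))
    out.append(j)
cv2.imwrite('pics/t24d.png',np.vstack([np.hstack(out[:2]),np.hstack(out[2:])]))
E
```

```text
(no output)
```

View pics/s24b.png

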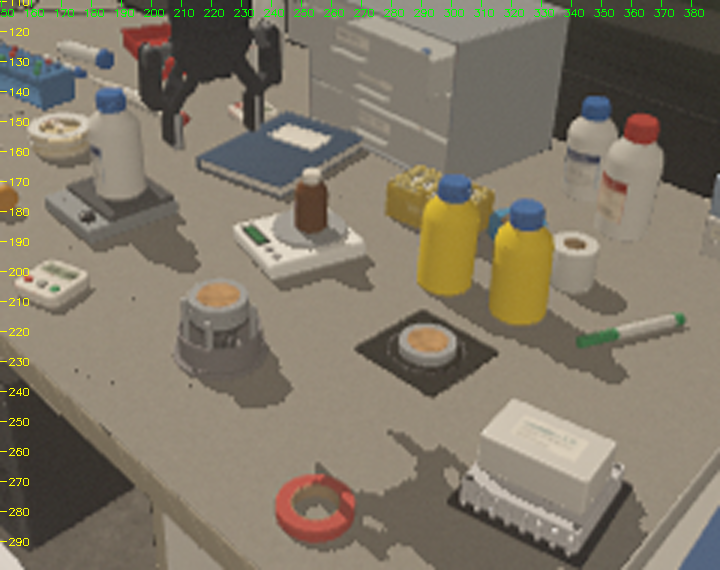

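View pics/t24d.png

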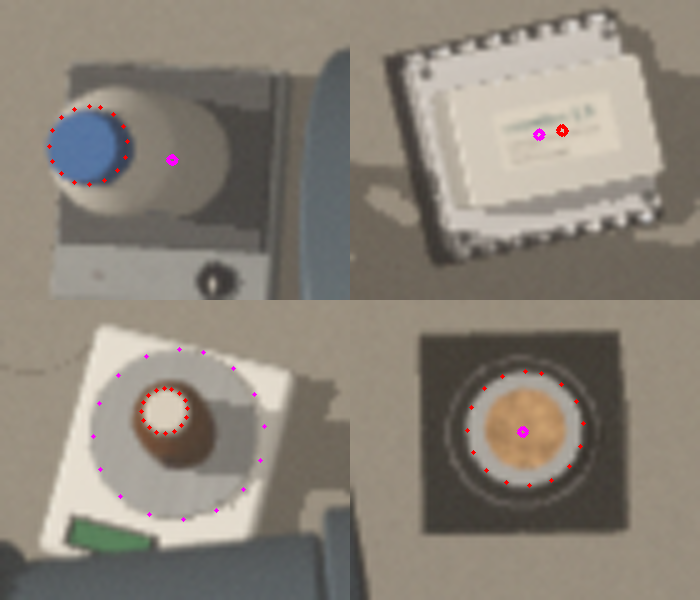

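All four are centred within a few mm in both cameras and standing upright. Handing in.

```bash
python3 -c "
from plant import bot
s=bot.get_state();print(s['time_s'],s['contact_force'],s['dq'])
print(bot.hand_in())"
```

```text
44.575 [0.16105518 0.88805763 0.03076975] [ 0.00711904  0.03326979  0.04087604  0.00290028 -0.00129462  0.00290409]
the job is handed in; nothing more can be done
None
```

The job is done and handed in at about 45 s of the 120 s, with no verdict reported. I laid the top coaster in the middle of the mat and parked the small brown bottle on it. The box then went to the cooling block, the tall bottle to the stirrer and the small bottle to the balance.

- **Last checks:** in the final pictures from both cameras all three stand upright. The tall bottle, small bottle and coaster look centred to within about 3 mm.
- **Box:** my first reading of it from its outline was about 5 mm off centre. I put most of that down to part of its side being counted as its top. Either figure is inside the 15 mm limit.
- **Measuring disagreement:** the two cameras differed by 3 mm or more on the box and stirrer at the start, and I used values between them.
- **One slip:** after placing the coaster I moved the wrong way and the gripper ended up just above a yellow bottle. It touched nothing, and the yellow bottles did not move.

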